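# Clear the cups from the cupping table

### The arm

A 6-joint arm with a two-finger parallel gripper is mounted at the origin on the work surface. World frame = base frame: x ahead of the robot, y to its left, z up, the work surface at z = 0. Lengths are in m, angles in degrees, forces in N, time in s.
With the tool pointing down it reaches from about 0.4 to 0.825 m from the base axis. Payload 7 kg.
Tool frame: the origin (TCP) lies on the front face of the gripper's body, between the roots of the fingers; the fingertips stand 66 mm ahead of it and the grasp point (between the pads) lies 47 mm ahead of it (nose_length is the distance from the TCP to the fingertips, in m); y points along the fingers, z is the direction in which the jaws open and shut, and the axes are right-handed (so a half turn about y gives the same grasp; the last joint's range is limited). The gripper opens to 88 mm and grips with 3 to 60 N. Pads are 19 mm wide; open, the fingers measure 130 mm over their backs; the gripper's body (78 mm by 193 mm) begins 47 mm behind the grasp point.
Start: joints at [-53.91, 20.546, 0.682, 0, -70.136, -16.507], TCP at [0.226, -0.636, 0.292] pointing down, gripper open.
Joint ranges: [-176.03, 176.03], [-82.01, 121.73], [-58.28, 71.71], [-173.87, 95.51], [-174.79, -0.11], [-173.66, 173.66]. Speed limits (degrees/s): [136.94, 136.94, 172.46, 180, 180, 180].

### API

Orientations are given as [roll, pitch, yaw] about the fixed x, y, z axes, in that order (R = Rz(yaw) Ry(pitch) Rx(roll)).
In Python, from plant import get_state, capture, close_job, nose_length gives the robot as it stands.
- The arm moves only by the tool apply_moves, never from a script. Its argument "rows" is a list of rows, each a list of 2 entries, a list of its own where there are three numbers: the shift along the tool's x, y, z in m, then the turn about the tool's y in degrees. In form: [[[tx, ty, tz], yaw], ...]. A call has 1 to 20 rows; each row is the pose to reach, as a shift and turn from the pose commanded when the call began, along the tool's axes at that moment; what a row does not reach only later rows make up. A row lasts 1/8 s, in which the tool goes at most 62.5 mm and 10.7 degrees, less where a joint would pass 70% of its speed; a pose out of reach is approached as far as the arm can. A call with a gripper value outside its range is refused whole. "gripper" is the opening, from 0 (shut) to 1 (fully open), set as the call begins (left out, the last holds). The fingers move at their own pace and stop on an object; "grip_force" is the grip in N (left out, the last holds). Time passes only in rows, so rows that repeat a pose let the fingers close. It gives the time, the measured TCP pose, the force and the opening at its end, in the units of the state.
- get_state(): the state, without advancing time (a new reading comes with each control period).
- capture(name): name is "scene" or "top" or "wrist"; returns a dict with "pixels" (420x560x3 uint8, blue, green, red), "z_map" (420x560 float32, m along the optical axis (not along the pixel's ray), 0 where there is no reading), "intrinsics" (3x3 intrinsics, pixels), "rvec" (rotation vector, rad) and "tvec" (3), from world to camera coordinates, as OpenCV has them; the wrist camera has in their place "mount" (4x4, takes a point from camera to tool coordinates, whose origin is the TCP and whose axes are the tool frame's). Camera axes: x right, y down, z forward; pixel columns grow to the right and rows downward; lengths in m; the calibration is good to about 2 mm. A picture is of the moment at which its call begins: read the wrist's pose just before it.
- close_job(): hands the job in, once; it reports no verdict.
The state is a dict: "time_s": time; "joints": joint angles; "qd": joint speeds; "joint_torque": joint torques, N m; "tcp_pos": TCP position; "eef_rot": TCP orientation; "contact_force": force on the tool from outside, world axes, zero at the start; "moment": the same for the moment, N m; "gripper_width": finger opening in m.
Only numpy, scipy, OpenCV 4.12 (cv2) and the standard library are available. Lean on these libraries where they do the work, as an engineer would, in place of code of your own. Each camera call takes 0.05 s, during which the arm holds its last target.

### The job

Clear down after the coffee tasting: hang the steel jug, which stands on the draining rack, by its handle on the hook of the utensil stand. Stand all the tasting cups upright on the floor of the wooden caddy while it is still on the table, then carry the loaded caddy level by its handle and set it down gently on the wire rack, centred and lined up with it. Leave the timer, the glass and the spoon where they are.

Things in the scene. Friction and masses are not known exactly. Their poses are not given: they have to be found in the camera images.
- cup1: white porcelain tasting cup without handle, open at the top, one of up to four alike (None from the start if it is not there); 70 mm high, 66 mm across the mouth and nearly straight down to half height, narrowing to 48 mm at the foot, wall 4 mm, about 115 g; origin at the centre of its underside, z up the cup
- cup2: white porcelain tasting cup without handle, open at the top, one of up to four alike (None from the start if it is not there); 70 mm high, 66 mm across the mouth and nearly straight down to half height, narrowing to 48 mm at the foot, wall 4 mm, about 115 g; origin at the centre of its underside, z up the cup
- cup3: white porcelain tasting cup without handle, open at the top, one of up to four alike (None from the start if it is not there); 70 mm high, 66 mm across the mouth and nearly straight down to half height, narrowing to 48 mm at the foot, wall 4 mm, about 115 g; origin at the centre of its underside, z up the cup
- cup4: white porcelain tasting cup without handle, open at the top, one of up to four alike (None from the start if it is not there); 70 mm high, 66 mm across the mouth and nearly straight down to half height, narrowing to 48 mm at the foot, wall 4 mm, about 115 g; origin at the centre of its underside, z up the cup
- caddy: open wooden cup caddy on the table, 300 (its x) by 188 mm (its y), 380 g; origin at the centre of its underside, z up. Floor top at z = 8 mm; outer walls 8 mm thick, 45 mm high. A centre board along x (14 mm thick, 50 mm high) parts it into two bays of 284 by 78 mm, centred on y = +47 and -47 mm
- caddy_handle (a point): middle of the caddy's carrying handle, 95 mm above its underside: a wooden bar over the centre board, 130 mm long (caddy x), 16 mm thick (caddy y), 26 mm high (z 82 to 108 mm), on a post at each end
- rack: fixed steel wire draining rack over a flat drip tray (340 by 190 mm, 18 mm high); origin on the table under its centre, z up. Its top is five wires along x, 290 mm long and 100 mm apart overall in y, top of the wires 110 mm above the table. It is narrower than the caddy, which overhangs it by some 40 mm on both long sides
- jug: small round steel rinsing jug, 100 mm high, 220 g, open at the top; 65 mm across from 52 mm height up to the rim, 76 mm below; origin at the centre of its underside, z up the jug. Its loop handle (round bar, 9 mm) points to its +y, lies in its y-z plane, and leaves an opening from y = 33 to y = 62 mm, z = 34 to z = 85 mm. It starts standing on the rack
- jug_loop (a point): point at the middle of the opening of the jug's handle (jug frame: y 49 mm, z 60 mm)
- hook_stand: fixed utensil stand: round foot (120 mm across, 14 mm high) and 14 mm post, ball on top ending 213 mm up. At z = 200 mm a hook arm (8 mm round bar) runs from the post to the stand's -x: level for 78 mm, then the tip turns up, ending 90 mm from the post, 12 mm (axis) higher. A short arm points to +x. Origin on the table under the post, z up
- hook (a point): point on the axis of the hook arm, 45 mm from the post, 200 mm above the table; its axes are the stand's
- timer: three-glass sand timer in a dark wooden frame, 36 by 110 by 80 mm high, a bystander; origin at the centre of its underside
- glass: tumbler, 76 mm across, 85 mm high, a bystander; origin at the centre of its underside
- spoon: cupping spoon lying among the cups, 150 mm long, a bystander
There are look-alikes about, which are no part of the job. Leave any red look-alike of the cup3 alone. What is shaped like the cup1 but green is not meant.

How it is judged:
By the outcome, as a careful person would: the job done as asked, in the order asked, and still so for the second after the job is handed in, with the robot touching nothing.
Of cup1, cup2, cup3, cup4 only 3 to 4 are there at a start; the rules pass over those that are not, and their reading is None.
At some moment in a run one of cup1, cup2, cup3, cup4 may be knocked a few centimetres aside while the robot is not near it.
It also fails if it takes over 200 s, if anything falls off the work surface, if the arm or the gripper's body presses on something with over 40 N, if the wrist force passes 120 N, or if a joint passes its speed limit or range.

## Working session

There is one attempt and no reset: what is moved stays moved. The work goes in short steps, Python scripts to look and compute and a tool call to move; the robot and the scene stay as the last step left them, time stands still between calls to the robot, and variables do not carry over. Pictures are saved under pics/ and viewed, and the job is handed in when it is done.

Besides the shell and the picture viewer there is one more tool, called as a command line: name --argument value ..., lists and objects as JSON in quotes. apply_moves: Moves the arm, as the interface text tells. Its arguments: {"type":"object","properties":{"rows":{"type":"array"},"gripper":{"type":"number"},"grip_force":{"type":"number"}},"required":["rows"]}

```bash
ls; mkdir -p pics; cat > h.py <<'E'
import numpy as np, cv2
from scipy.spatial.transform import Rotation as R
from plant import get_state, capture, close_job, nose_length
def tcpT(s=None):
    s=s or get_state(); T=np.eye(4); T[:3,:3]=R.from_euler('xyz',s['eef_rot'],degrees=True).as_matrix(); T[:3,3]=s['tcp_pos']; return T
def cam(name):
    s=get_state(); c=capture(name)
    if name=='wrist': T=tcpT(s)@np.array(c['mount'])
    else:
        T=np.eye(4); Rm=cv2.Rodrigues(np.array(c['rvec'],float))[0]; T[:3,:3]=Rm.T; T[:3,3]=-Rm.T@np.array(c['tvec'],float).ravel()
    c['T']=T; z=c['z_map']; K=np.array(c['intrinsics']); v,u=np.mgrid[:z.shape[0],:z.shape[1]]
    P=np.stack([(u-K[0,2])/K[0,0]*z,(v-K[1,2])/K[1,1]*z,z],-1)@T[:3,:3].T+T[:3,3]; P[z==0]=np.nan
    c['P']=P; c['K']=K; return c
def proj(c,p):
    q=(np.atleast_2d(p)-c['T'][:3,3])@c['T'][:3,:3]; return q[:,:2]/q[:,2:]*[c['K'][0,0],c['K'][1,1]]+[c['K'][0,2],c['K'][1,2]]
E
python3 - <<'E'
from h import *
print(get_state(), nose_length if not callable(nose_length) else nose_length())
for n in ('scene','top','wrist'):
    c=cam(n); cv2.imwrite(f'pics/{n}0.png',c['pixels']); np.savez(f'pics/{n}0.npz',P=c['P'],T=c['T'],K=c['K'],px=c['pixels']); print(n,c['T'].round(3).tolist(),c['K'].tolist())
E
```

```text
pics
{'time_s': 0.0, 'joints': array([-5.39118362e+01,  2.05905883e+01,  6.31244056e-01, -1.86012983e-02,
       -7.01381687e+01, -1.65042660e+01]), 'qd': array([-0.02264849, -0.06100836,  0.08392241, -0.06561383,  0.016796  ,
        0.08528298]), 'joint_torque': array([-1.64651410e-03, -5.82718956e+01,  2.93042958e+01,  6.99677020e+00,
        6.79421137e-03, -1.34868901e-04]), 'tcp_pos': array([ 0.22605159, -0.63558709,  0.29121774]), 'eef_rot': array([-8.99015368e+01,  1.09387460e-02,  1.95775725e+01]), 'contact_force': array([-0.58958862,  0.1620143 , -0.72572495]), 'moment': array([-0.00421523,  0.05438403,  0.01001794]), 'gripper_width': 0.0878749103815542} 0.0656
scene [[-0.356, 0.799, -0.484, 1.193], [0.935, 0.306, -0.181, 0.251], [0.003, -0.517, -0.856, 1.281], [0.0, 0.0, 0.0, 1.0]] [[522.0506999866532, 0.0, 274.57754782966754], [0.0, 522.0506999866532, 215.27415136061896], [0.0, 0.0, 1.0]]
top [[-0.02, -0.983, 0.182, 0.377], [-1.0, 0.022, 0.007, -0.0], [-0.011, -0.182, -0.983, 1.003], [0.0, 0.0, 0.0, 1.0]] [[391.2278727744546, 0.0, 275.8234280641023], [0.0, 391.2278727744546, 218.2467095020581], [0.0, 0.0, 1.0]]
wrist [[-0.335, 0.903, 0.269, 0.153], [0.942, 0.32, 0.097, -0.661], [0.002, 0.286, -0.958, 0.383], [0.0, 0.0, 0.0, 1.0]] [[336.00551576581, 0.0, 280.18238361108865], [0.0, 336.00551576581, 208.763430026255], [0.0, 0.0, 1.0]]
```

View pics/scene0.png

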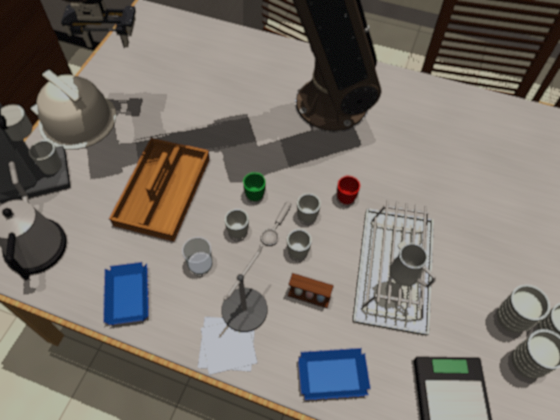

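View pics/top0.png

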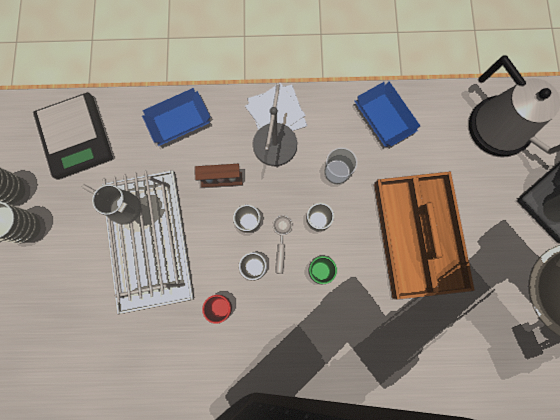

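View pics/wrist0.png

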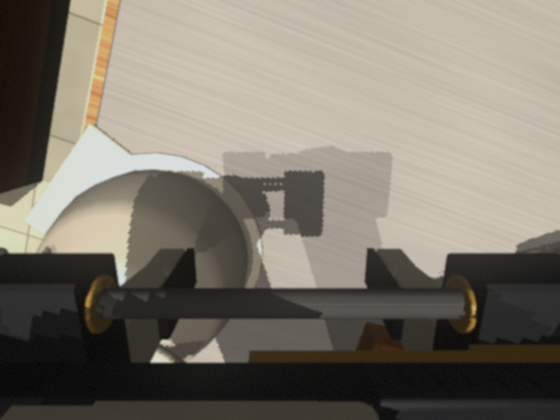

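The top view shows three white cups at (247,218), (320,217) and (253,265). The red (217,308) and green (322,270) ones are decoys. The jug is on the rack at about (110,200), the stand at (274,143), the caddy at (425,235), the glass at (340,165), the timer at (219,175) and the spoon at (281,240). Next I'll enlarge the image and measure.

```bash
python3 - <<'E'
from h import *
t=np.load('pics/top0.npz'); s=np.load('pics/scene0.npz')
im=t['px'][70:330,80:490]; cv2.imwrite('pics/topc.png',cv2.resize(im,None,fx=1.9,fy=1.9,interpolation=cv2.INTER_CUBIC))
P=np.concatenate([t['P'].reshape(-1,3),s['P'].reshape(-1,3)]); C=np.concatenate([t['px'].reshape(-1,3),s['px'].reshape(-1,3)])
ok=np.isfinite(P[:,0]); P=P[ok];C=C[ok]
# height map 2mm/px, x -0.1..1.1 , y -.7...7
m=(P[:,0]>0.2)&(P[:,0]<.95)&(abs(P[:,1])<.6)&(P[:,2]<.5)
Pm=P[m]; H=np.full((375,600),-1.); i=((.95-Pm[:,0])/.002).astype(int); j=((.6-Pm[:,1])/.002).astype(int)
np.maximum.at(H,(i.clip(0,374),j.clip(0,599)),Pm[:,2])
cv2.imwrite('pics/hmap.png',cv2.applyColorMap((np.clip(H,0,.23)/.23*255).astype(np.uint8),cv2.COLORMAP_JET))
def fit(pts):
    A=np.c_[2*pts,np.ones(len(pts))]; b=(pts**2).sum(1); x=np.linalg.lstsq(A,b,rcond=None)[0]; return x[:2],np.sqrt(x[2]+x[0]**2+x[1]**2)
for n,(u,v) in dict(a=(247,218),b=(320,217),c=(253,265),green=(322,270),red=(217,308),glass=(340,165)).items():
    p0=t['P'][v,u]
    for nm,Q in (('top',t['P']),('scene',s['P'])):
        Q=Q.reshape(-1,3); d=np.linalg.norm(Q[:,:2]-p0[:2],axis=1)
        sel=Q[(d<.06)&(Q[:,2]>.064)&(Q[:,2]<.095)]
        if len(sel)<8: print(n,nm,len(sel)); continue
        c,r=fit(sel[:,:2]); print(n,nm,p0.round(3),len(sel),c.round(4),r.round(4),sel[:,2].max().round(4))
E
```

```text
a top [0.564 0.082 0.006] 151 [0.5531 0.0791] 0.0308 0.0744
a scene [0.564 0.082 0.006] 136 [0.5553 0.0804] 0.0308 0.0763
b top [ 0.562 -0.107  0.009] 150 [ 0.5533 -0.0998] 0.0307 0.0759
b scene [ 0.562 -0.107  0.009] 137 [ 0.5554 -0.0986] 0.0308 0.0748
c top [0.443 0.068 0.005] 145 [0.4361 0.0657] 0.0306 0.0756
c scene [0.443 0.068 0.005] 123 [0.438  0.0666] 0.0309 0.0762
green top [ 0.426 -0.107  0.005] 154 [ 0.4235 -0.1007] 0.0307 0.0748
green scene [ 0.426 -0.107  0.005] 132 [ 0.4252 -0.0994] 0.0307 0.078
red top [0.338 0.158 0.005] 168 [0.3386 0.1509] 0.0308 0.0758
red scene [0.338 0.158 0.005] 126 [0.3404 0.1522] 0.0307 0.0744
glass top [ 0.701 -0.165  0.01 ] 285 [ 0.6824 -0.155 ] 0.0359 0.09
glass scene [ 0.701 -0.165  0.01 ] 296 [ 0.6851 -0.1541] 0.0359 0.0918
```

View pics/topc.png

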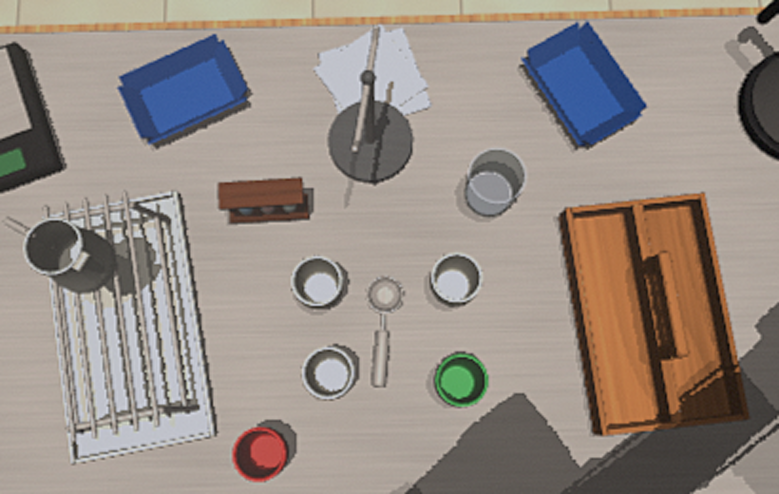

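View pics/hmap.png

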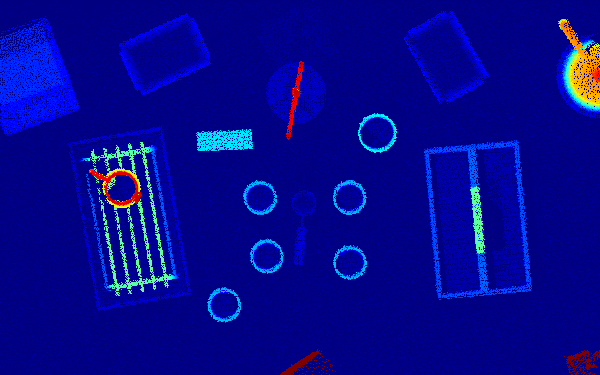

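```bash
cat >> h.py <<'E'
def fit(pts):
    A=np.c_[2*pts,np.ones(len(pts))]; b=(pts**2).sum(1); x=np.linalg.lstsq(A,b,rcond=None)[0]; return x[:2],np.sqrt(x[2]+x[0]**2+x[1]**2)
def pca(p):
    c=p.mean(0); d=np.linalg.svd(p-c,full_matrices=False)[2][0]; return c,d,np.degrees(np.arctan2(d[1],d[0]))
def sel(P,x0,x1,y0,y1,z0,z1):
    Q=P.reshape(-1,3); return Q[(Q[:,0]>x0)&(Q[:,0]<x1)&(Q[:,1]>y0)&(Q[:,1]<y1)&(Q[:,2]>z0)&(Q[:,2]<z1)]
def rect(p):
    return cv2.minAreaRect((p[:,:2]*1000).astype(np.float32))
E
python3 - <<'E'
from h import *
for n in ('top','scene'):
    P=np.load(f'pics/{n}0.npz')['P']; print('==',n)
    j=sel(P,.5,.68,.27,.43,.205,.217)
    cc=None
    c=np.array([.574,.356])
    for _ in range(4):
        d=np.linalg.norm(j[:,:2]-c,axis=1); k=j[(abs(d-.0315)<.006)]; c,r=fit(k[:,:2])
    print('jug rim',len(k),c.round(4),r.round(4),k[:,2].mean())
    h=sel(P,.5,.7,.27,.47,.13,.2); d=np.linalg.norm(h[:,:2]-c,axis=1); h=h[(d>.042)&(d<.08)&((h[:,:2]-c)@[.5,.85]>.02)]
    v=h[:,:2]-c; print('handle',len(h),np.degrees(np.arctan2(v[:,1],v[:,0])).mean().round(2),np.degrees(np.arctan2(np.median(v[:,1]),np.median(v[:,0]))).round(2),'maxd',d.max(), h[:,2].min(),h[:,2].max())
    a=sel(P,.64,.9,-.05,.08,.185,.22); 
    q=a[(a[:,2]<.208)]; cc,d,ang=pca(q[:,:2]); u=(q[:,:2]-cc)@d; print('arm',len(q),cc.round(4),ang.round(2),(cc+d*u.min()).round(4),(cc+d*u.max()).round(4),q[:,2].mean())
    nrm=np.array([-d[1],d[0]]); uu=(a[:,:2]-cc)@d
    for lo in np.arange(-.1,.1,.01):
        w=a[(uu>=lo)&(uu<lo+.01)]
        if len(w): print('   ',(cc+d*(lo+.005)).round(3),len(w),w[:,2].max().round(3),((w[:,:2]-cc)@nrm).mean().round(4))
    f=sel(P,.66,.85,-.07,.09,.009,.02); print('foot',fit(f[:,:2])[0],len(f),rect(f))
    w=sel(P,.35,.68,.22,.46,.1,.116); print('rack wires',len(w),rect(w),pca(w[:,:2]))
    w=sel(P,.3,.72,.18,.5,.01,.024); print('tray',len(w),rect(w))
    w=sel(P,.3,.75,-.5,-.2,.038,.06); print('caddy walls',len(w),rect(w))
    w=sel(P,.4,.65,-.42,-.3,.1,.116); print('caddy handle',len(w),rect(w),pca(w[:,:2])[2])
    w=sel(P,.6,.75,.07,.25,.06,.1); print('timer',len(w),rect(w),w[:,2].max())
E
```

```text
== top
jug rim 215 [0.5716 0.3562] 0.0313 0.2100158800377558
handle 1 56.82 56.82 maxd 0.067048396445606 0.16187661939219478 0.16187661939219478
arm 195 [0.7495 0.0093] 169.57 [ 0.8169 -0.0031] [0.685  0.0211] 0.20387700643861414
    [ 0.823 -0.004] 12 0.217 0.0001
    [ 0.813 -0.002] 21 0.213 -0.0005
    [ 0.804 -0.001] 14 0.206 -0.0002
    [0.794 0.001] 15 0.208 -0.0
    [0.784 0.003] 16 0.207 -0.0
    [0.774 0.005] 10 0.211 0.0
    [0.764 0.007] 37 0.217 -0.0001
    [0.754 0.008] 31 0.215 0.0004
    [0.745 0.01 ] 16 0.207 0.0002
    [0.735 0.012] 15 0.209 -0.0007
    [0.725 0.014] 16 0.207 0.0001
    [0.715 0.016] 17 0.209 -0.0004
    [0.705 0.017] 15 0.207 0.0001
    [0.695 0.019] 16 0.208 -0.0004
    [0.686 0.021] 12 0.211 0.0004
    [0.676 0.023] 14 0.219 0.0
foot [0.76225908 0.00745955] 1296 ((763.3842163085938, 3.7906417846679688), (118.08723449707031, 123.53831481933594), 19.891260147094727)
rack wires 1713 ((512.6101684570312, 338.1023254394531), (295.041015625, 117.12594604492188), 9.316987991333008) (array([0.49486211, 0.33407029]), array([-0.9919495, -0.1266341]), np.flo
[... 1475 characters left out ...]
((513.4088134765625, 340.62786865234375), (295.2333679199219, 117.29045104980469), 9.885015487670898) (array([0.51701609, 0.33749977]), array([0.98596879, 0.16692975]), np.float64(9.609355679983482))
tray 1325 ((519.5886840820312, 296.82452392578125), (345.74700927734375, 282.2516174316406), 9.474249839782715)
caddy walls 1470 ((509.5743408203125, -356.05010986328125), (305.7626037597656, 191.1541290283203), 4.870240688323975)
caddy handle 252 ((510.7140808105469, -355.5314636230469), (130.89849853515625, 17.870433807373047), 5.998613357543945) 5.444225412952636
timer 617 ((670.0213012695312, 151.05307006835938), (39.136226654052734, 110.21107482910156), 2.08909273147583) 0.08702257161571914
```

Three white cups are present: a (0.554, 0.080), b (0.554, -0.099) and c (0.437, 0.066). All sizes and heights match the description. The jug comes first: its centre is (0.5725, 0.3565), the handle heads at about 59°, and the hook arm heads at 169.7°.

```bash
cat >> h.py <<'E'
def plan(p,yaw):
    s=get_state(); T=tcpT(s); sh=T[:3,:3].T@(np.array(p)-T[:3,3]); d=(yaw-s['eef_rot'][2]+180)%360-180
    print('t',s['time_s'],'tcp',np.round(s['tcp_pos'],4),np.round(s['eef_rot'],2),'F',np.round(s['contact_force'],1),'w',round(s['gripper_width'],4)); print('shift mm',np.round(sh*1000,1),'turn',round(-d,2))
E
python3 - <<'E'
from h import *
plan([.5725,.3565,.36],59); T=np.load('pics/top0.npz'); s=np.load('pics/scene0.npz')
c=s['px'][225:310,370:450]; d=T['px'][165:230,75:150]
cv2.imwrite('pics/jugc.png',np.hstack([cv2.resize(c,(400,425)),cv2.resize(d,(400,425))]))
E
```

```text
t 0.15 tcp [ 0.2261 -0.6357  0.2915] [-8.993e+01  1.000e-02  1.958e+01] F [ 0.  -0.2  0.9] w 0.0876
shift mm [658.8 -67.6 818.9] turn -39.42
```

View pics/jugc.png

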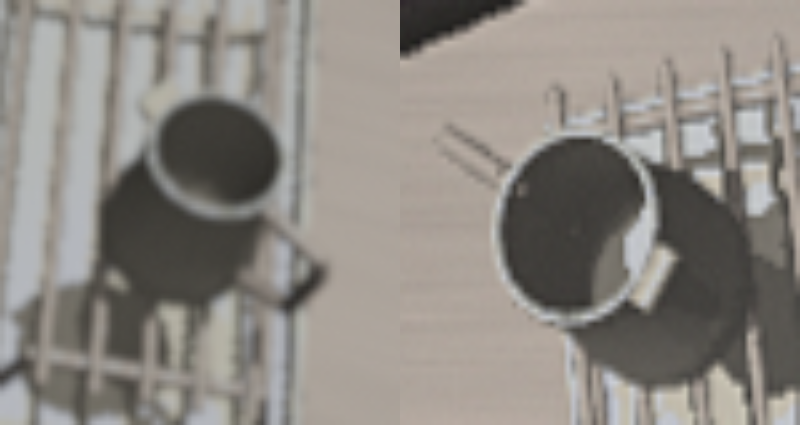

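The crop confirms that the steel jug on the rack has its loop handle at heading of about 59° and a spout opposite. I'm moving to above it.

apply_moves --rows '[[[0.04, -0.01, 0.04], -2], [[0.08, -0.02, 0.08], -4], [[0.13, -0.03, 0.12], -6], [[0.17, -0.05, 0.16], -9], [[0.22, -0.06, 0.2], -12], [[0.26, -0.068, 0.24], -15], [[0.305, -0.068, 0.285], -18], [[0.35, -0.068, 0.325], -21], [[0.391, -0.068, 0.365], -24], [[0.42, -0.068, 0.41], -27], [[0.45, -0.068, 0.46], -30], [[0.48, -0.068, 0.51], -33], [[0.51, -0.068, 0.56], -36], [[0.54, -0.068, 0.61], -39], [[0.57, -0.068, 0.66], -39.4], [[0.6, -0.068, 0.71], -39.4], [[0.63, -0.068, 0.76], -39.4], [[0.65, -0.068, 0.8], -39.4], [[0.659, -0.068, 0.819], -39.4], [[0.659, -0.068, 0.819], -39.4]]' --gripper 1

```text
time_s: 2.65
tcp_pos: [0.5724, 0.3576, 0.3591]
eef_rot: [-90.0, 0.1, 59.1]
contact_force: [-0.4, -0.2, -0.3]
gripper_width: 0.0876
```

```bash
python3 - <<'E'
from h import *
plan([.5725,.3565,.239],59); print(get_state()['joints'])
c=cam('wrist'); cv2.imwrite('pics/w1.png',c['pixels'])
P=c['P']; j=sel(P,.5,.68,.27,.43,.203,.219); cc=np.array([.5725,.3565])
for _ in range(4):
    d=np.linalg.norm(j[:,:2]-cc,axis=1); k=j[abs(d-.0315)<.006]; cc,r=fit(k[:,:2]); 
print(len(k),cc,r,k[:,2].mean())
E
```

```text
t 2.65 tcp [0.5724 0.3576 0.3591] [-89.97   0.09  59.06] F [-0.4 -0.2 -0.3] w 0.0876
shift mm [ -0.7 120.1  -0.8] turn 0.06
[ 4.85049867e+01  1.88338224e+01  6.79990386e+00 -8.22760977e-03
 -7.80596877e+01 -7.94457122e+01]
1537 [0.57151824 0.35719702] 0.03137539002877737 0.20863930607438289
```

View pics/w1.png

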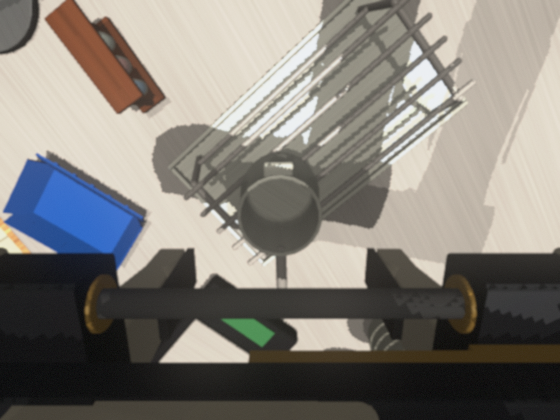

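The wrist view shows the jug rim at (280,215) with the handle straight down from it at (280,265), so the jaws line up. Descending.

apply_moves --rows '[[[0, 0.03, 0], 0], [[0, 0.06, 0], 0], [[-0.001, 0.085, -0.001], 0], [[-0.001, 0.105, -0.001], 0], [[-0.001, 0.12, -0.001], 0], [[-0.001, 0.12, -0.001], 0], [[-0.001, 0.12, -0.001], 0]]'

```text
time_s: 3.58
tcp_pos: [0.5734, 0.3551, 0.2413]
eef_rot: [-90.0, -0.1, 59.0]
contact_force: [-0.1, 0.9, 0.6]
gripper_width: 0.0876
```

apply_moves --rows '[[[0, 0, 0], 0], [[0, 0, 0], 0], [[0, 0, 0], 0], [[0, 0, 0], 0], [[0, 0, 0], 0], [[0, 0, 0], 0], [[0, 0, 0], 0], [[0, 0, 0], 0]]' --gripper 0.6 --grip_force 25

```text
time_s: 4.58
tcp_pos: [0.573, 0.3553, 0.2404]
eef_rot: [-90.0, -0.0, 59.0]
contact_force: [-0.3, -0.6, 3.8]
gripper_width: 0.0637
```

apply_moves --rows '[[[0, -0.008, 0], 0], [[0, -0.02, 0], 0], [[0, -0.04, 0], 0], [[0, -0.06, 0], 0], [[0, -0.08, 0], 0], [[0, -0.1, 0], 0], [[0, -0.12, 0], 0], [[0, -0.13, 0], 0], [[0, -0.135, 0], 0]]'

```text
time_s: 5.7
tcp_pos: [0.5729, 0.3552, 0.3756]
eef_rot: [-90.0, -0.0, 59.0]
contact_force: [-0.1, 0.5, -3.8]
gripper_width: 0.0638
```

```bash
python3 - <<'E'
from h import *
plan([.6187,-.0151,.375],79.7)
c=cam('scene'); cv2.imwrite('pics/s1.png',c['pixels'][150:360,200:480].repeat(2,0).repeat(2,1))
c=cam('wrist'); cv2.imwrite('pics/w2.png',c['pixels'])
E
```

```text
t 5.7 tcp [0.5729 0.3552 0.3756] [-8.999e+01 -2.000e-02  5.898e+01] F [-0.1  0.5 -3.8] w 0.0638
shift mm [-293.7    0.4 -230.1] turn -20.72
```

View pics/s1.png

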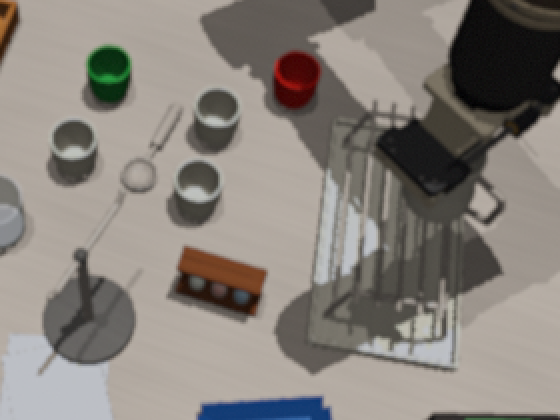

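View pics/w2.png

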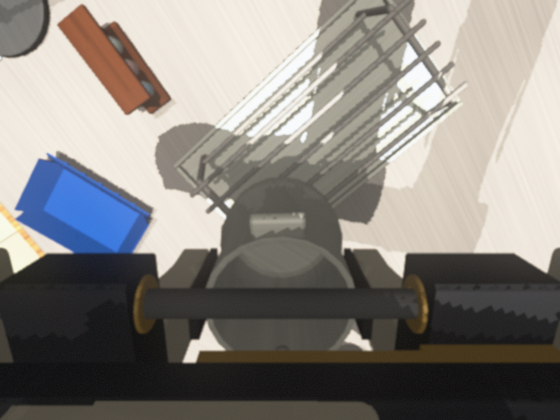

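The jug is up and the handle is visible at (485,205) in the crop. Now moving to the approach point off the hook tip.

apply_moves --rows '[[[-0.01, 0, -0.008], 0], [[-0.025, 0, -0.02], -1], [[-0.045, 0, -0.035], -3], [[-0.065, 0, -0.05], -4.5], [[-0.085, 0, -0.066], -6], [[-0.105, 0, -0.082], -7.5], [[-0.125, 0, -0.098], -9], [[-0.145, 0, -0.113], -10.5], [[-0.165, 0, -0.129], -12], [[-0.185, 0, -0.145], -13.5], [[-0.205, 0, -0.16], -15], [[-0.225, 0, -0.176], -16.5], [[-0.245, 0, -0.192], -18], [[-0.262, 0, -0.206], -19.5], [[-0.277, 0, -0.217], -20.7], [[-0.287, 0, -0.225], -20.7], [[-0.292, 0, -0.229], -20.7], [[-0.294, 0, -0.23], -20.7], [[-0.294, 0, -0.23], -20.7], [[-0.294, 0, -0.23], -20.7]]'

```text
time_s: 8.3
tcp_pos: [0.6186, -0.0148, 0.3752]
eef_rot: [-90.0, -0.0, 79.7]
contact_force: [0.1, -1.4, -2.1]
gripper_width: 0.0639
```

```bash
python3 - <<'E'
from h import *
plan([.6187,-.0151,.275],79.7)
for n in('scene','top'):
    c=cam(n); u,v=proj(c,[.6187,-.0151,.25])[0].astype(int); im=c['pixels'][max(v-100,0):v+110,max(u-140,0):u+140]; cv2.imwrite(f'pics/{n}2.png',im.repeat(2,0).repeat(2,1)); np.savez(f'pics/{n}2.npz',P=c['P'],px=c['pixels'])
    # handle points: jug frame rel
    P=c['P'].reshape(-1,3); P=P[np.isfinite(P[:,0])]; T=tcpT(); q=P-T[:3,3]; q=np.c_[q@T[:3,0],q[:,2]+.129,q@T[:3,2]] # x=jug y , height over jug base
    h=q[(q[:,0]>.03)&(q[:,0]<.09)&(q[:,1]>0.01)&(q[:,1]<.1)&(abs(q[:,2])<.04)]; print(n,len(h),h.mean(0).round(4) if len(h) else '',h.max(0) if len(h) else '', np.median(h[:,2]) if len(h) else '')
E
```

```text
t 8.3 tcp [ 0.6186 -0.0148  0.3752] [-9.000e+01 -1.000e-02  7.971e+01] F [ 0.1 -1.4 -2.1] w 0.0639
shift mm [ -0.3 100.2  -0.2] turn 0.01
scene 409 [ 0.0443  0.0583 -0.004 ] [0.07519797 0.09968758 0.02510584] -0.0024671414625404117
top 174 [0.058  0.0748 0.0041] [0.07377395 0.09619691 0.00815533] 0.004730640303621983
```

View pics/scene2.png

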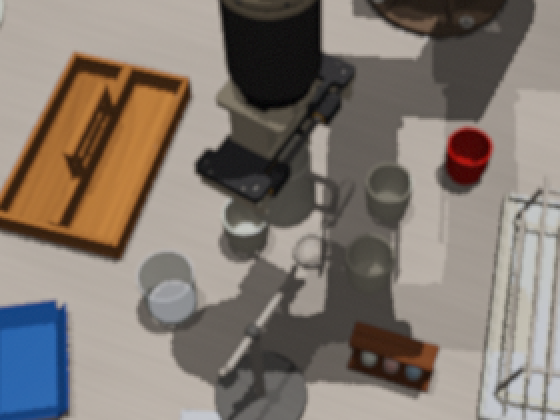

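View pics/top2.png

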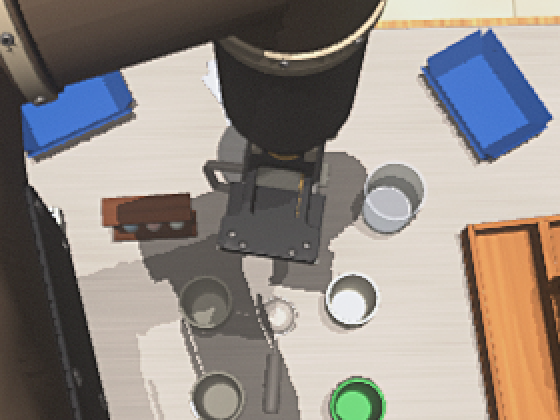

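The jug is upright in the gripper and its handle loop points at the arm side. Lowering it to hook level.

apply_moves --rows '[[[0, 0.01, 0], 0], [[0, 0.03, 0], 0], [[0, 0.05, 0], 0], [[0, 0.07, 0], 0], [[0, 0.085, 0], 0], [[0, 0.095, 0], 0], [[0, 0.1, 0], 0], [[0, 0.1, 0], 0], [[0, 0.1, 0], 0]]'

```text
time_s: 9.52
tcp_pos: [0.6189, -0.0153, 0.2758]
eef_rot: [-90.1, -0.0, 79.7]
contact_force: [0.2, 0.5, -2.7]
gripper_width: 0.0639
```

```bash
python3 - <<'E'
from h import *
a=np.array([-.984,.178]); n=np.array([.178,.984]); post=np.array([.765,.0072])
plan([*(post+.045*a-.048*n),.275],79.7)
for nm in('scene','top'):
    c=cam(nm); u,v=proj(c,[.65,.01,.2])[0].astype(int); im=c['pixels'][v-70:v+70,u-90:u+90]; cv2.imwrite(f'pics/{nm}3.png',cv2.resize(im,None,fx=4,fy=4,interpolation=cv2.INTER_CUBIC))
    h=sel(c['P'],.66,.70,.0,.045,.185,.225); print(nm,len(h),h.mean(0).round(4),h[:,0].min(),h[:,2].max())
    P=c['P'].reshape(-1,3); P=P[np.isfinite(P[:,0])]; T=tcpT(); q=P-T[:3,3]; q=np.c_[q@T[:3,0],q[:,2]+.129,q@T[:3,2]]
    h=q[(q[:,0]>.06)&(q[:,0]<.085)&(q[:,1]>0.03)&(q[:,1]<.1)&(abs(q[:,2])<.03)]; print(len(h),np.median(h,0).round(4),h[:,1].max())
E
```

```text
t 9.525 tcp [ 0.6189 -0.0153  0.2758] [-9.006e+01 -2.000e-02  7.969e+01] F [ 0.2  0.5 -2.7] w 0.0639
shift mm [  0.2   0.9 -94.8] turn -0.01
scene 44 [0.6862 0.0228 0.2072] 0.6725804592901344 0.21686458981542
70 [ 0.0694  0.0742 -0.0006] 0.09702625232392775<stdin>:6: RuntimeWarning: Mean of empty slice.
  ret = um.true_divide(
Traceback (most recent call last):
ValueError: zero-size array to reduction operation minimum which has no identity
```

View pics/scene3.png

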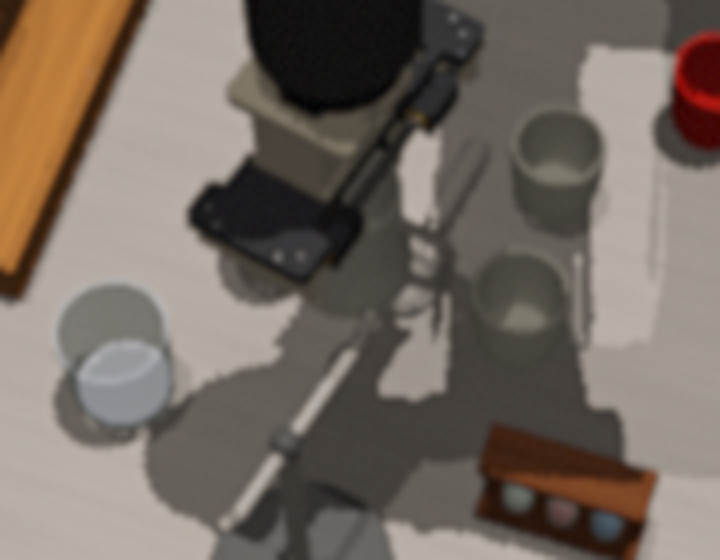

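View pics/top3.png

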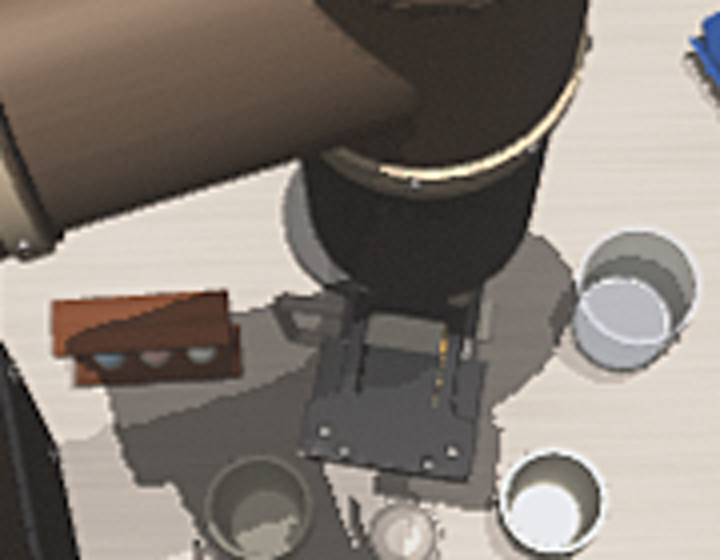

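The hook tip sits in front of the loop, as the scene crop shows with the tip at (370,320) and the loop at (420,275). Inserting in two stages.

apply_moves --rows '[[[0, 0, -0.005], 0], [[0, 0, -0.012], 0], [[0, 0, -0.02], 0], [[0, 0, -0.028], 0], [[0, 0, -0.036], 0], [[0, 0, -0.044], 0], [[0, 0, -0.052], 0], [[0, 0, -0.058], 0], [[0, 0, -0.06], 0], [[0, 0, -0.06], 0]]'

```text
time_s: 10.88
tcp_pos: [0.6776, -0.026, 0.2751]
eef_rot: [-90.0, 0.0, 79.7]
contact_force: [-0.0, 0.2, -2.4]
gripper_width: 0.0643
```

```bash
python3 - <<'E'
from h import *
a=np.array([-.984,.178]); n=np.array([.178,.984]); post=np.array([.765,.0072])
plan([*(post+.045*a-.048*n),.275],79.7)
c=cam('scene'); u,v=proj(c,[.69,.01,.2])[0].astype(int); im=c['pixels'][v-70:v+70,u-90:u+90]; cv2.imwrite(f'pics/s4.png',cv2.resize(im,None,fx=4,fy=4,interpolation=cv2.INTER_CUBIC))
E
```

```text
t 10.875 tcp [ 0.6776 -0.026   0.2751] [-89.99   0.    79.68] F [-0.   0.2 -2.4] w 0.0643
shift mm [  0.3   0.1 -35.1] turn -0.02
```

View pics/s4.png

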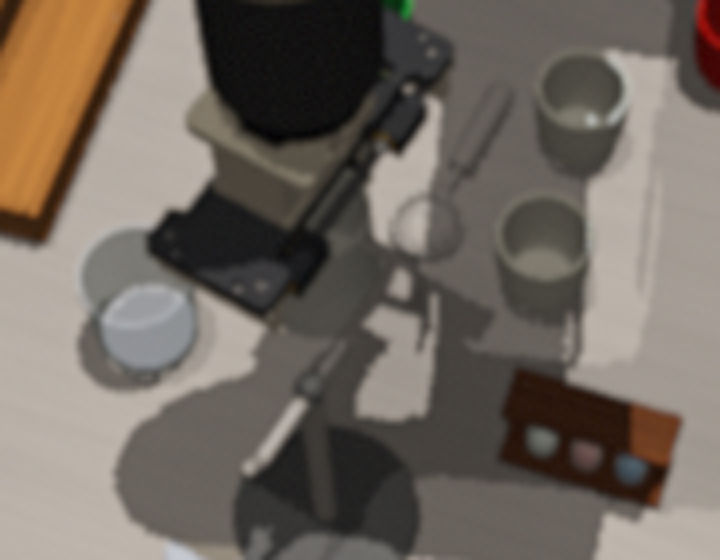

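apply_moves --rows '[[[0, 0, -0.006], 0], [[0, 0, -0.014], 0], [[0, 0, -0.022], 0], [[0, 0, -0.03], 0], [[0, 0, -0.035], 0], [[0, 0, -0.035], 0], [[0, 0, -0.035], 0]]'

```text
time_s: 11.8
tcp_pos: [0.7119, -0.0323, 0.2751]
eef_rot: [-90.0, 0.0, 79.7]
contact_force: [0.5, 0.0, -2.6]
gripper_width: 0.064
```

apply_moves --rows '[[[0, 0.005, 0], 0], [[0, 0.01, 0], 0], [[0, 0.015, 0], 0], [[0, 0.018, 0], 0], [[0, 0.021, 0], 0], [[0, 0.024, 0], 0], [[0, 0.024, 0], 0], [[0, 0.024, 0], 0]]'

```text
time_s: 12.8
tcp_pos: [0.7121, -0.0323, 0.2513]
eef_rot: [-90.0, 0.0, 79.7]
contact_force: [0.2, -0.0, -3.1]
gripper_width: 0.0639
```

```bash
python3 - <<'E'
from h import *
plan([.712,-.033,.25],79.7)
for nm in('scene','top'):
  c=cam(nm); u,v=proj(c,[.72,.01,.2])[0].astype(int); im=c['pixels'][v-70:v+70,u-90:u+90]; cv2.imwrite(f'pics/{nm}5.png',cv2.resize(im,None,fx=4,fy=4,interpolation=cv2.INTER_CUBIC))
E
```

```text
t 12.8 tcp [ 0.7121 -0.0323  0.2513] [-90.01   0.    79.69] F [ 0.2 -0.  -3.1] w 0.0639
shift mm [-0.7  1.3 -0. ] turn -0.01
```

View pics/scene5.png

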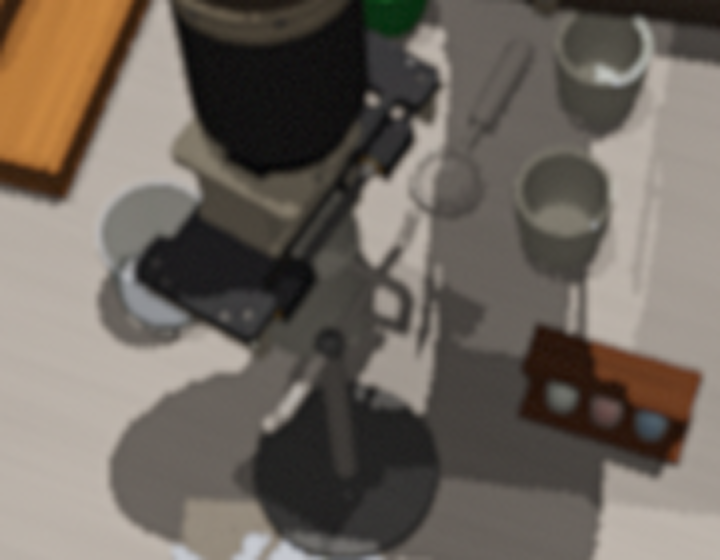

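The hook arm goes through the loop: its tip shows at (405,230) beyond the handle at (395,290). Lowering onto the hook with a light grip so the jug can settle.

apply_moves --rows '[[[0, 0.002, 0], 0], [[0, 0.004, 0], 0], [[0, 0.006, 0], 0], [[0, 0.008, 0], 0], [[0, 0.008, 0], 0]]' --grip_force 8

```text
time_s: 13.52
tcp_pos: [0.712, -0.0322, 0.243]
eef_rot: [-90.0, -0.0, 79.7]
contact_force: [-0.2, 0.5, -1.0]
gripper_width: 0.064
```

apply_moves --rows '[[[0, 0.003, 0], 0], [[0, 0.006, 0], 0], [[0, 0.009, 0], 0], [[0, 0.012, 0], 0], [[0, 0.012, 0], 0], [[0, 0.012, 0], 0]]' --grip_force 4

```text
time_s: 14.28
tcp_pos: [0.7118, -0.0325, 0.2308]
eef_rot: [-90.0, 0.0, 79.7]
contact_force: [1.1, -1.3, -3.1]
gripper_width: 0.064
```

```bash
python3 - <<'E'
from h import *
plan([.712,-.033,.25],79.7)
for nm in('scene',):
  c=cam(nm); u,v=proj(c,[.72,.01,.2])[0].astype(int); im=c['pixels'][v-70:v+70,u-90:u+90]; cv2.imwrite(f'pics/{nm}6.png',cv2.resize(im,None,fx=4,fy=4,interpolation=cv2.INTER_CUBIC))
E
```

```text
t 14.275 tcp [ 0.7118 -0.0325  0.2308] [-8.995e+01  2.000e-02  7.967e+01] F [ 1.1 -1.3 -3.1] w 0.064
shift mm [ -0.5 -19.2  -0.3] turn -0.03
```

View pics/scene6.png

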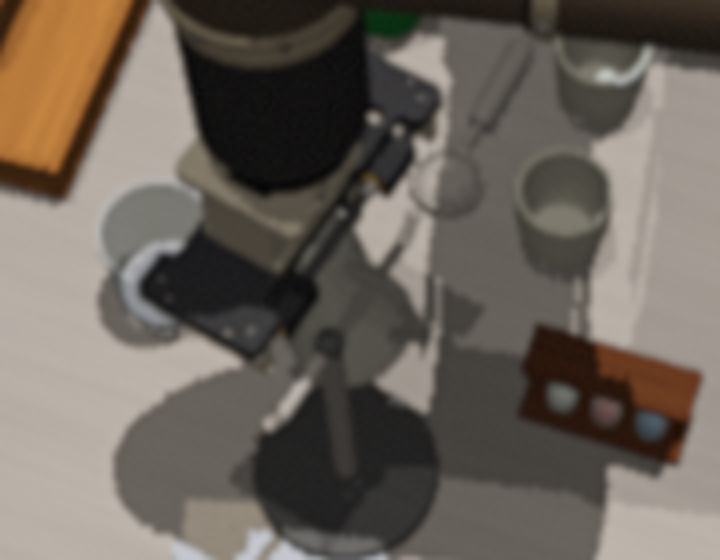

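The jug has pivoted under the arm and is hanging. Releasing.

apply_moves --rows '[[[0, 0, 0], 0], [[0, 0, 0], 0], [[0, 0, 0], 0], [[0, 0, 0], 0]]' --gripper 0.78

```text
time_s: 14.82
tcp_pos: [0.7121, -0.0323, 0.2313]
eef_rot: [-90.0, -0.0, 79.7]
contact_force: [0.0, 0.5, 0.3]
gripper_width: 0.068
```

apply_moves --rows '[[[0, 0, 0], 0], [[0, 0, 0], 0], [[0, 0, 0], 0], [[0, 0, 0], 0], [[0, 0, 0], 0], [[0, 0, 0], 0], [[0, 0, 0], 0], [[0, 0, 0], 0]]' --gripper 1

```text
time_s: 15.82
tcp_pos: [0.712, -0.0323, 0.2312]
eef_rot: [-90.0, 0.0, 79.7]
contact_force: [-0.2, 0.2, 0.2]
gripper_width: 0.0876
```

```bash
python3 - <<'E'
from h import *
plan([.712,-.033,.25],79.7)
for nm in('scene',):
  c=cam(nm); u,v=proj(c,[.72,.01,.2])[0].astype(int); im=c['pixels'][v-70:v+70,u-90:u+90]; cv2.imwrite(f'pics/{nm}7.png',cv2.resize(im,None,fx=4,fy=4,interpolation=cv2.INTER_CUBIC))
E
```

```text
t 15.825 tcp [ 0.712  -0.0323  0.2312] [-90.     0.    79.68] F [-0.2  0.2  0.2] w 0.0876
shift mm [ -0.7 -18.8  -0.1] turn -0.02
```

View pics/scene7.png

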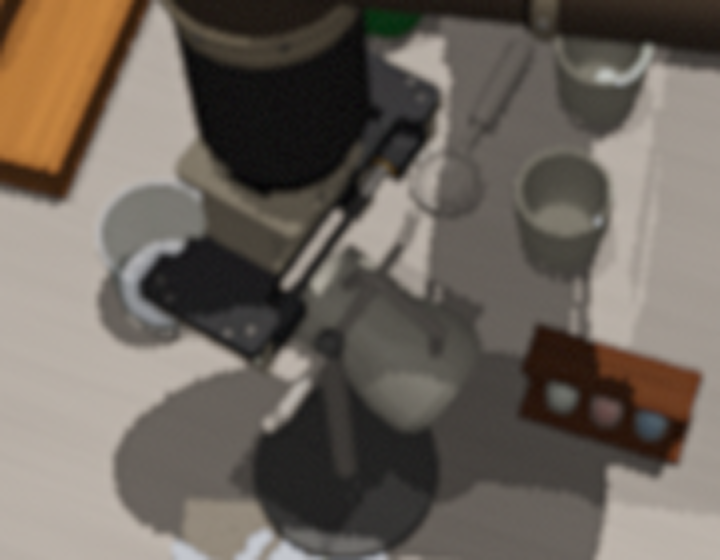

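The jug hangs by its loop, tilted. Rising straight up.

apply_moves --rows '[[[0, -0.005, 0], 0], [[0, -0.015, 0], 0], [[0, -0.03, 0], 0], [[0, -0.05, 0], 0], [[0, -0.075, 0], 0], [[0, -0.1, 0], 0], [[0, -0.13, 0], 0], [[0, -0.13, 0], 0]]'

```text
time_s: 16.88
tcp_pos: [0.7129, -0.0325, 0.3659]
eef_rot: [-90.4, -0.1, 79.7]
contact_force: [-0.9, 0.9, -0.2]
gripper_width: 0.0878
```

```bash
python3 - <<'E'
from h import *
# cup a grasp planning: jaws heading; 
plan([.5545,.0795,.25],0); print(get_state()['joints'].round(1))
c=cam('scene'); u,v=proj(c,[.72,.01,.2])[0].astype(int); im=c['pixels'][v-70:v+70,u-90:u+90]; cv2.imwrite(f'pics/s8.png',cv2.resize(im,None,fx=4,fy=4,interpolation=cv2.INTER_CUBIC))
E
```

```text
t 16.875 tcp [ 0.7129 -0.0325  0.3659] [-9.036e+01 -9.000e-02  7.970e+01] F [-0.9  0.9 -0.2] w 0.0878
shift mm [ 81.7 114.9 176.6] turn 79.7
[ 13.   22.3  12.7   0.1 -80.  -23.3]
```

View pics/s8.png

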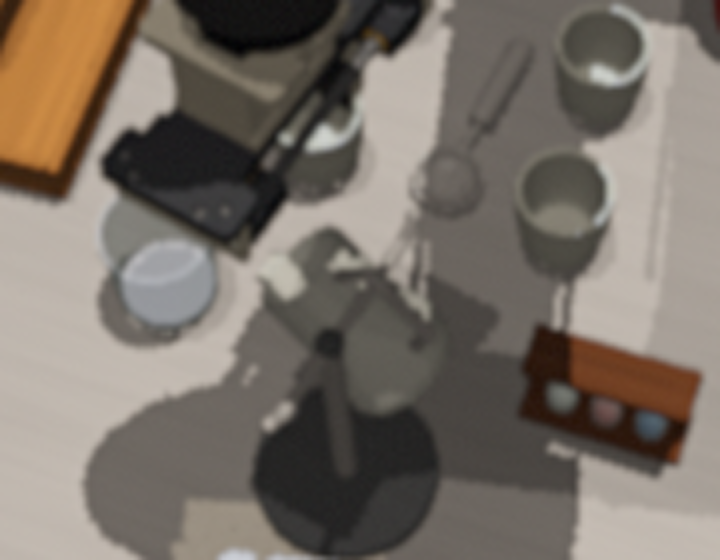

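The jug hangs on the arm with nothing touching it. Next I'll re-detect the cups and go for b.

```bash
cat >> h.py <<'E'
def cups(guess=((.5545,.0795),(.5545,-.099),(.437,.066))):
    cs=[cam('top'),cam('scene')]
    for g in guess:
        out=[]
        for c in cs:
            Q=c['P'].reshape(-1,3); px=c['pixels'].reshape(-1,3).astype(int)
            w=(px.max(1)-px.min(1))<50
            m=w&(Q[:,2]>.062)&(Q[:,2]<.08)&(np.linalg.norm(Q[:,:2]-g,axis=1)<.075)
            k=Q[m]
            if len(k)<20: out.append((len(k),)); continue
            cc,r=fit(k[:,:2])
            for _ in range(3):
                d=np.linalg.norm(k[:,:2]-cc,axis=1); k2=k[abs(d-.031)<.008]
                if len(k2)>15: cc,r=fit(k2[:,:2])
            out.append((len(k2),cc.round(4).tolist(),round(r,4)))
        print(g,out)
    return cs
E
python3 - <<'E'
from h import *
cups(); plan([.5545,-.099,.25],95); plan([.5545,-.099,.109],95)
E
```

```text
(0.5545, 0.0795) [(160, [0.5529, 0.079], np.float64(0.0307)), (151, [0.5555, 0.0803], np.float64(0.0308))]
(0.5545, -0.099) [(160, [0.5533, -0.0999], np.float64(0.0307)), (58, [0.5566, -0.0973], np.float64(0.0296))]
(0.437, 0.066) [(155, [0.436, 0.0656], np.float64(0.0305)), (155, [0.4386, 0.0669], np.float64(0.0308))]
t 17.025 tcp [ 0.7118 -0.0323  0.3613] [-9.000e+01 -2.000e-02  7.968e+01] F [-0.1 -0.2 -0.4] w 0.088
shift mm [-93.9 111.3 142.8] turn -15.32
t 17.025 tcp [ 0.7118 -0.0323  0.3613] [-9.000e+01 -2.000e-02  7.968e+01] F [-0.1 -0.2 -0.4] w 0.088
shift mm [-93.9 252.3 142.7] turn -15.32
```

apply_moves --rows '[[[-0.02, 0, 0.03], -3], [[-0.04, 0, 0.06], -7], [[-0.06, 0, 0.09], -11], [[-0.075, 0.02, 0.115], -15.3], [[-0.088, 0.05, 0.135], -15.3], [[-0.094, 0.09, 0.143], -15.3], [[-0.094, 0.13, 0.143], -15.3], [[-0.094, 0.17, 0.143], -15.3], [[-0.094, 0.205, 0.143], -15.3], [[-0.094, 0.23, 0.143], -15.3], [[-0.094, 0.245, 0.143], -15.3], [[-0.094, 0.252, 0.143], -15.3], [[-0.094, 0.252, 0.143], -15.3], [[-0.094, 0.252, 0.143], -15.3]]'

```text
time_s: 18.77
tcp_pos: [0.5551, -0.0991, 0.1101]
eef_rot: [-90.1, 0.0, 95.0]
contact_force: [0.1, 0.1, 0.2]
gripper_width: 0.0878
```

```bash
python3 - <<'E'
from h import *
plan([.5545,-.099,.109],95)
c=cam('wrist'); cv2.imwrite('pics/w9.png',c['pixels'])
E
```

```text
t 18.775 tcp [ 0.5551 -0.0991  0.1101] [-90.09   0.    94.99] F [0.1 0.1 0.2] w 0.0878
shift mm [0.2 1.1 0.6] turn -0.01
```

View pics/w9.png

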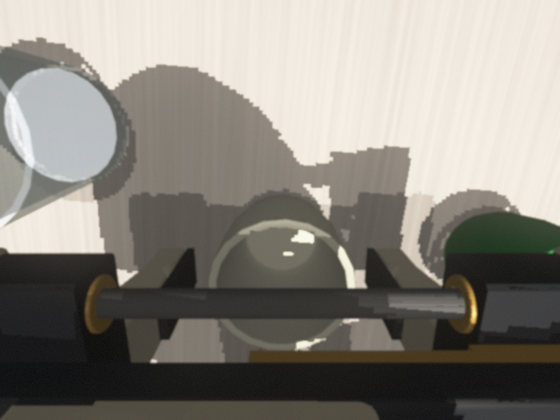

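The cup sits centred between the jaws at (283,285). Closing and lifting.

apply_moves --rows '[[[0, 0.001, 0], 0], [[0, 0.001, 0], 0], [[0, 0.001, 0], 0], [[0, 0.001, 0], 0], [[0, 0.001, 0], 0], [[0, 0.001, 0], 0], [[0, -0.005, 0], 0], [[0, -0.02, 0], 0], [[0, -0.045, 0], 0], [[0, -0.07, 0], 0], [[0, -0.09, 0], 0], [[0, -0.1, 0], 0]]' --gripper 0.6 --grip_force 20

```text
time_s: 20.32
tcp_pos: [0.5549, -0.0991, 0.2112]
eef_rot: [-90.1, -0.0, 95.0]
contact_force: [0.6, -0.3, -2.3]
gripper_width: 0.0642
```

```bash
python3 - <<'E'
from h import *
plan([.593,-.3015,.21],95); plan([.593,-.3015,.119],95)
c=cam('wrist'); cv2.imwrite('pics/w10.png',c['pixels'])
E
```

```text
t 20.325 tcp [ 0.5549 -0.0991  0.2112] [-90.14  -0.    94.99] F [ 0.6 -0.3 -2.3] w 0.0642
shift mm [-204.9    1.2  -20.3] turn -0.01
t 20.325 tcp [ 0.5549 -0.0991  0.2112] [-90.14  -0.    94.99] F [ 0.6 -0.3 -2.3] w 0.0642
shift mm [-204.9   92.2  -20.1] turn -0.01
```

View pics/w10.png

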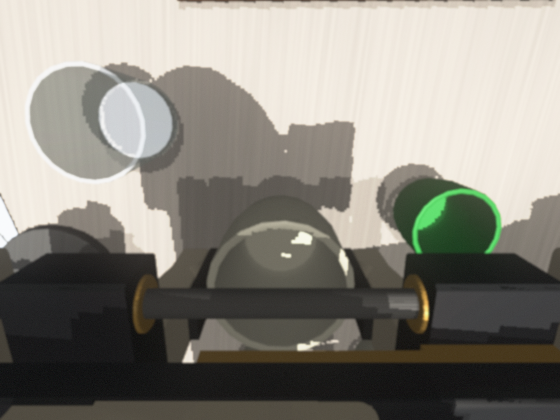

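The cup is held. Carrying it over the +y bay's far end.

apply_moves --rows '[[[-0.01, 0, -0.001], 0], [[-0.03, 0, -0.003], 0], [[-0.055, 0, -0.006], 0], [[-0.08, 0, -0.008], 0], [[-0.105, 0, -0.011], 0], [[-0.13, 0, -0.013], 0], [[-0.155, 0, -0.016], 0], [[-0.178, 0, -0.018], 0], [[-0.195, 0, -0.02], 0], [[-0.203, 0, -0.02], 0], [[-0.205, 0, -0.02], 0], [[-0.205, 0, -0.02], 0], [[-0.205, 0, -0.02], 0]]'

```text
time_s: 22.0
tcp_pos: [0.5923, -0.301, 0.2094]
eef_rot: [-90.0, 0.0, 95.0]
contact_force: [-0.9, -0.3, -0.5]
gripper_width: 0.0643
```

```bash
python3 - <<'E'
from h import *
plan([.593,-.3015,.119],95)
c=cam('scene'); cv2.imwrite('pics/s11.png',cv2.resize(c['pixels'][100:280,60:300],None,fx=3,fy=3))
E
```

```text
t 22.0 tcp [ 0.5923 -0.301   0.2094] [-90.02   0.    95.03] F [-0.9 -0.3 -0.5] w 0.0643
shift mm [-0.5 90.4 -0.6] turn 0.03
```

View pics/s11.png

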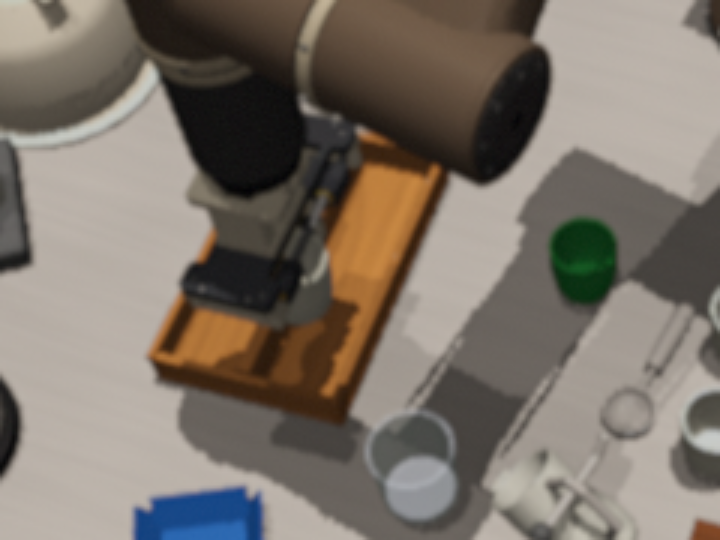

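Over the bay, clear of the wall. Lowering, slowly at the end.

apply_moves --rows '[[[0, 0.015, 0], 0], [[0, 0.035, 0], 0], [[0, 0.055, -0.001], 0], [[0, 0.07, -0.001], 0], [[0, 0.08, -0.001], 0], [[0, 0.086, -0.001], 0], [[0, 0.089, -0.001], 0], [[0, 0.091, -0.001], 0], [[0, 0.0915, -0.001], 0], [[0, 0.092, -0.001], 0], [[0, 0.092, -0.001], 0]]'

```text
time_s: 23.42
tcp_pos: [0.5933, -0.3016, 0.1174]
eef_rot: [-90.0, 0.0, 95.0]
contact_force: [0.1, -1.1, -1.6]
gripper_width: 0.0641
```

```bash
python3 - <<'E'
from h import *
for _ in range(1): plan([.593,-.3015,.119],95)
E
```

```text
t 23.425 tcp [ 0.5933 -0.3016  0.1174] [-9.002e+01  1.000e-02  9.498e+01] F [ 0.1 -1.1 -1.6] w 0.0641
shift mm [ 0.1 -1.6  0.3] turn -0.02
```

apply_moves --rows '[[[0, 0.001, 0], 0], [[0, 0.001, 0], 0], [[0, 0.001, 0], 0]]'

```text
time_s: 23.8
tcp_pos: [0.5934, -0.3016, 0.1164]
eef_rot: [-90.0, 0.0, 95.0]
contact_force: [0.1, 0.5, 1.2]
gripper_width: 0.0642
```

apply_moves --rows '[[[0, 0.001, 0], 0], [[0, 0.001, 0], 0], [[0, 0.001, 0], 0]]'

```text
time_s: 24.18
tcp_pos: [0.5933, -0.3016, 0.1163]
eef_rot: [-90.0, 0.0, 95.0]
contact_force: [-2.1, 2.4, 8.1]
gripper_width: 0.0639
```

Contact with the floor felt at about 8 N. Releasing and rising.

apply_moves --rows '[[[0, -0.001, 0], 0], [[0, -0.001, 0], 0], [[0, -0.001, 0], 0], [[0, -0.001, 0], 0], [[0, -0.001, 0], 0], [[0, -0.001, 0], 0], [[0, -0.01, 0], 0], [[0, -0.03, 0], 0], [[0, -0.06, 0], 0], [[0, -0.09, 0], 0], [[0, -0.1, 0], 0]]' --gripper 1

```text
time_s: 25.55
tcp_pos: [0.5941, -0.3019, 0.2181]
eef_rot: [-90.2, 0.1, 95.0]
contact_force: [0.5, -0.1, -1.0]
gripper_width: 0.0876
```

```bash
python3 - <<'E'
from h import *
cs=cups(((.5545,.0795),(.437,.066)))
c=cs[1]; cv2.imwrite('pics/s12.png',cv2.resize(c['pixels'][100:330,60:400],None,fx=2.2,fy=2.2))
plan([.5545,.0795,.215],95); plan([.5545,.0795,.109],95)
plan([.437,.066,.215],95); plan([.437,.066,.109],95)
E
```

```text
(0.5545, 0.0795) [(158, [0.553, 0.079], np.float64(0.0307)), (149, [0.5554, 0.0804], np.float64(0.0308))]
(0.437, 0.066) [(152, [0.4361, 0.0656], np.float64(0.0305)), (147, [0.4382, 0.0669], np.float64(0.031))]
t 25.65 tcp [ 0.5937 -0.3017  0.2167] [-9.014e+01  4.000e-02  9.499e+01] F [ 0.  -0.2 -0.2] w 0.0878
shift mm [383.1   1.4   5.9] turn -0.01
t 25.65 tcp [ 0.5937 -0.3017  0.2167] [-9.014e+01  4.000e-02  9.499e+01] F [ 0.  -0.2 -0.2] w 0.0878
shift mm [383.2 107.4   6.1] turn -0.01
t 25.65 tcp [ 0.5937 -0.3017  0.2167] [-9.014e+01  4.000e-02  9.499e+01] F [ 0.  -0.2 -0.2] w 0.0878
shift mm [379.9   1.2 124.1] turn -0.01
t 25.65 tcp [ 0.5937 -0.3017  0.2167] [-9.014e+01  4.000e-02  9.499e+01] F [ 0.  -0.2 -0.2] w 0.0878
shift mm [380.  107.2 124.4] turn -0.01
```

View pics/s12.png

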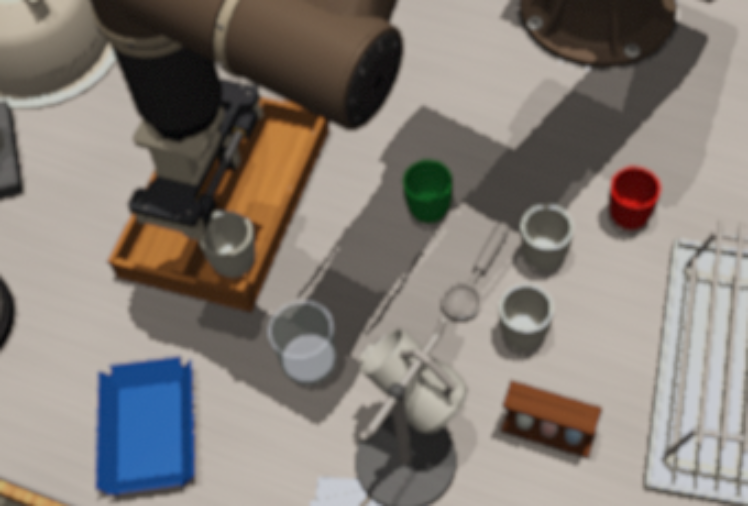

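Cup 1 stands upright in the caddy and the jug still hangs at (415,385). Cup c is next because its path stays clear of the hook.

apply_moves --rows '[[[0.02, 0, 0.01], 0], [[0.05, 0, 0.025], 0], [[0.085, 0, 0.04], 0], [[0.12, 0, 0.055], 0], [[0.155, 0, 0.065], 0], [[0.19, 0, 0.075], 0], [[0.225, 0, 0.085], 0], [[0.26, 0, 0.095], 0], [[0.295, 0, 0.105], 0], [[0.33, 0, 0.115], 0], [[0.36, 0.02, 0.12], 0], [[0.375, 0.04, 0.124], 0], [[0.38, 0.06, 0.124], 0], [[0.38, 0.08, 0.124], 0], [[0.38, 0.095, 0.124], 0], [[0.38, 0.104, 0.124], 0], [[0.38, 0.107, 0.124], 0], [[0.38, 0.107, 0.124], 0], [[0.38, 0.107, 0.124], 0]]'

```text
time_s: 28.02
tcp_pos: [0.4369, 0.0664, 0.1086]
eef_rot: [-90.0, -0.0, 95.0]
contact_force: [-0.7, 0.4, -0.1]
gripper_width: 0.0875
```

```bash
python3 - <<'E'
from h import *
plan([.437,.066,.109],95)
c=cam('wrist'); cv2.imwrite('pics/w13.png',c['pixels'])
E
```

```text
t 28.025 tcp [0.4369 0.0664 0.1086] [-9.005e+01 -2.000e-02  9.498e+01] F [-0.7  0.4 -0.1] w 0.0875
shift mm [-0.4 -0.4 -0. ] turn -0.02
```

View pics/w13.png

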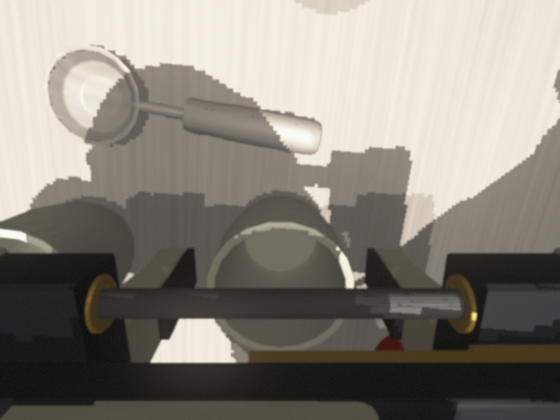

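Cup c is centred at (281,285), with cup a and the spoon clear of the jaws. Gripping and lifting.

apply_moves --rows '[[[0, 0, 0], 0], [[0, 0, 0], 0], [[0, 0, 0], 0], [[0, 0, 0], 0], [[0, 0, 0], 0], [[0, 0, 0], 0], [[0, -0.006, 0], 0], [[0, -0.02, 0], 0], [[0, -0.045, 0], 0], [[0, -0.07, 0], 0], [[0, -0.09, 0], 0], [[0, -0.11, 0], 0], [[0, -0.12, 0], 0]]' --gripper 0.6 --grip_force 20

```text
time_s: 29.7
tcp_pos: [0.4367, 0.0663, 0.2293]
eef_rot: [-90.1, -0.0, 95.0]
contact_force: [0.5, 0.4, -0.9]
gripper_width: 0.0642
```

```bash
python3 - <<'E'
from h import *
plan([.4539,-.409,.23],95)
E
```

```text
t 29.7 tcp [0.4367 0.0663 0.2293] [-9.007e+01 -4.000e-02  9.498e+01] F [ 0.5  0.4 -0.9] w 0.0642
shift mm [-475.    -1.1   24.2] turn -0.02
```

apply_moves --rows '[[[-0.01, -0.005, 0], 0], [[-0.03, -0.01, 0.001], 0], [[-0.06, -0.015, 0.003], 0], [[-0.09, -0.02, 0.004], 0], [[-0.12, -0.02, 0.006], 0], [[-0.15, -0.02, 0.007], 0], [[-0.18, -0.02, 0.009], 0], [[-0.21, -0.02, 0.01], 0], [[-0.24, -0.02, 0.012], 0], [[-0.27, -0.02, 0.014], 0], [[-0.3, -0.02, 0.015], 0], [[-0.33, -0.02, 0.017], 0], [[-0.36, -0.02, 0.018], 0], [[-0.39, -0.02, 0.02], 0], [[-0.42, -0.02, 0.021], 0], [[-0.445, -0.02, 0.023], 0], [[-0.463, -0.02, 0.024], 0], [[-0.472, -0.02, 0.024], 0], [[-0.475, -0.02, 0.024], 0], [[-0.475, -0.02, 0.024], 0]]'

```text
time_s: 32.2
tcp_pos: [0.4541, -0.4087, 0.2482]
eef_rot: [-90.0, -0.0, 95.0]
contact_force: [0.6, 0.2, -0.5]
gripper_width: 0.0643
```

```bash
python3 - <<'E'
from h import *
plan([.4539,-.409,.1175],95)
c=cam('scene'); cv2.imwrite('pics/s14.png',cv2.resize(c['pixels'][90:270,60:300],None,fx=3,fy=3))
c=cam('wrist'); cv2.imwrite('pics/w14.png',c['pixels'])
E
```

```text
t 32.2 tcp [ 0.4541 -0.4087  0.2482] [-9.0e+01 -1.0e-02  9.5e+01] F [ 0.6  0.2 -0.5] w 0.0643
shift mm [ -0.3 130.7   0.2] turn -0.0
```

View pics/s14.png

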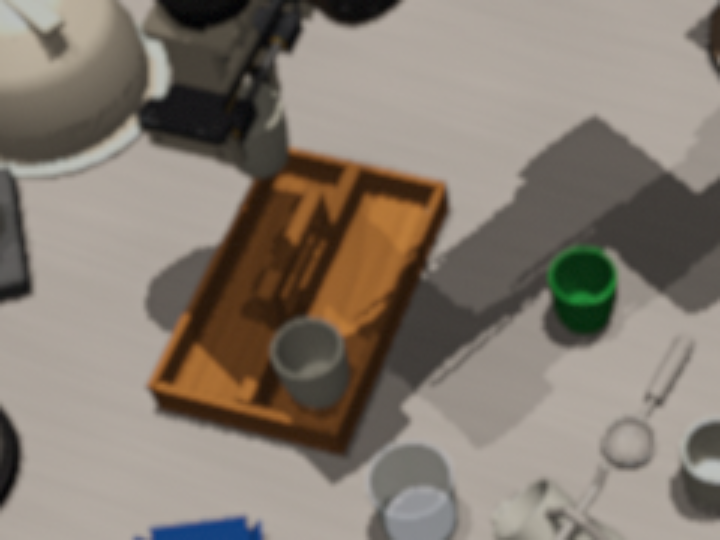

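View pics/w14.png

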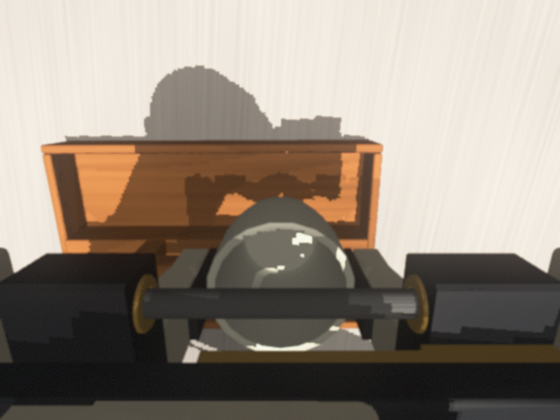

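```bash
python3 - <<'E'
from h import *
for n in('top','scene'):
    P=np.load(f'pics/{n}0.npz')['P']; q=sel(P,.2,.62,-.75,-.38,.08,.5); q=q[~((q[:,1]>-.42)&(q[:,2]<.115))]
    print(n,len(q)); 
    if len(q): print(q.min(0),q.max(0))
    for y0 in np.arange(-.75,-.38,.04):
        w=q[(q[:,1]>=y0)&(q[:,1]<y0+.04)]
        if len(w): print(round(y0,2),len(w),w[:,0].min().round(3),w[:,0].max().round(3),w[:,2].max().round(3))
E
```

```text
top 90
[ 0.36577904 -0.67188066  0.08000958] [ 0.58802353 -0.64200584  0.10025994]
-0.71 1 0.587 0.587 0.082
-0.67 89 0.366 0.588 0.1
scene 5501
[ 0.20007687 -0.74992671  0.08005253] [ 0.61999036 -0.52874986  0.40469621]
-0.75 1294 0.218 0.615 0.339
-0.71 2247 0.227 0.62 0.388
-0.67 1073 0.202 0.59 0.401
-0.63 434 0.2 0.268 0.405
-0.59 318 0.2 0.249 0.338
-0.55 135 0.202 0.24 0.341
```

The domed kettle is beyond y=-0.6, so it is clear. Lowering cup c into the -y bay.

apply_moves --rows '[[[0, 0.015, 0], 0], [[0, 0.04, 0], 0], [[0, 0.065, 0], 0], [[0, 0.09, 0], 0], [[0, 0.108, 0], 0], [[0, 0.119, 0], 0], [[0, 0.125, 0], 0], [[0, 0.128, 0], 0], [[0, 0.13, 0], 0], [[0, 0.131, 0], 0], [[0, 0.131, 0], 0]]'

```text
time_s: 33.67
tcp_pos: [0.4541, -0.4091, 0.1174]
eef_rot: [-90.0, 0.0, 95.0]
contact_force: [-0.9, -0.4, -1.7]
gripper_width: 0.064
```

apply_moves --rows '[[[0, 0.001, 0], 0], [[0, 0.001, 0], 0], [[0, 0.001, 0], 0]]'

```text
time_s: 34.05
tcp_pos: [0.4542, -0.4091, 0.1163]
eef_rot: [-90.0, 0.0, 95.0]
contact_force: [0.6, 0.4, 0.6]
gripper_width: 0.0642
```

apply_moves --rows '[[[0, 0.0005, 0], 0], [[0, 0.0005, 0], 0], [[0, 0.0005, 0], 0]]'

```text
time_s: 34.42
tcp_pos: [0.4542, -0.4092, 0.1163]
eef_rot: [-90.0, 0.0, 95.0]
contact_force: [-0.9, 0.9, 6.4]
gripper_width: 0.0642
```

apply_moves --rows '[[[0, 0, 0], 0], [[0, 0, 0], 0], [[0, 0, 0], 0], [[0, 0, 0], 0], [[0, 0, 0], 0], [[0, 0, 0], 0], [[0, -0.01, 0], 0], [[0, -0.03, 0], 0], [[0, -0.06, 0], 0], [[0, -0.09, 0], 0], [[0, -0.11, 0], 0], [[0, -0.11, 0], 0]]' --gripper 1

```text
time_s: 35.92
tcp_pos: [0.4548, -0.4096, 0.2283]
eef_rot: [-90.2, 0.1, 95.0]
contact_force: [-0.1, -0.8, 0.1]
gripper_width: 0.0876
```

```bash
python3 - <<'E'
from h import *
cs=cups(((.5545,.0795),))
c=cs[1]; cv2.imwrite('pics/s15.png',cv2.resize(c['pixels'][100:330,60:400],None,fx=2.2,fy=2.2))
plan([.5545,.0795,.215],95); plan([.5545,.0795,.109],95)
E
```

```text
(0.5545, 0.0795) [(157, [0.553, 0.079], np.float64(0.0308)), (159, [0.5555, 0.0803], np.float64(0.0307))]
t 36.025 tcp [ 0.4538 -0.4089  0.2258] [-9.003e+01 -1.000e-02  9.497e+01] F [-0.5  0.4  0.6] w 0.088
shift mm [ 477.9   10.9 -142.6] turn -0.03
t 36.025 tcp [ 0.4538 -0.4089  0.2258] [-9.003e+01 -1.000e-02  9.497e+01] F [-0.5  0.4  0.6] w 0.088
shift mm [ 477.8  116.9 -142.5] turn -0.03
```

View pics/s15.png

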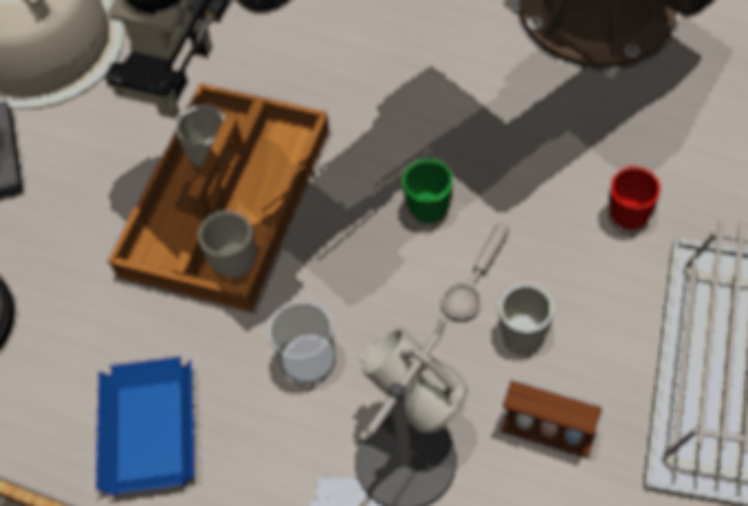

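```bash
python3 - <<'E'
from h import *
for n in('scene','top'):
    c=cam(n); q=sel(c['P'],.6,.86,-.12,.12,.088,.26); print(n,len(q),q.min(0).round(3),q.max(0).round(3))
    for y0 in np.arange(-.12,.12,.03):
        w=q[(q[:,1]>=y0)&(q[:,1]<y0+.03)]
        if len(w): print(round(y0,2),len(w),w[:,0].min().round(3),w[:,0].max().round(3),w[:,2].min().round(3),w[:,2].max().round(3))
E
```

```text
scene 1555 [ 0.674 -0.118  0.089] [0.827 0.064 0.219]
-0.12 1 0.677 0.677 0.089 0.089
-0.09 1 0.715 0.715 0.133 0.133
-0.06 190 0.681 0.744 0.127 0.177
-0.03 289 0.681 0.827 0.136 0.218
0.0 659 0.674 0.826 0.089 0.219
0.03 392 0.689 0.762 0.112 0.207
0.06 23 0.707 0.74 0.127 0.141
top 1687 [ 0.671 -0.119  0.089] [0.825 0.063 0.22 ]
-0.12 2 0.683 0.688 0.089 0.089
-0.09 5 0.705 0.715 0.136 0.14
-0.06 286 0.678 0.742 0.124 0.179
-0.03 419 0.679 0.825 0.116 0.215
0.0 602 0.671 0.814 0.105 0.22
0.03 355 0.684 0.738 0.105 0.205
0.06 18 0.707 0.734 0.126 0.141
```

apply_moves --rows '[[[0.02, 0, 0], 0], [[0.05, 0, -0.005], 0], [[0.085, 0, -0.012], 0], [[0.12, 0, -0.02], 0], [[0.155, 0, -0.028], 0], [[0.19, 0, -0.036], 0], [[0.225, 0, -0.044], 0], [[0.26, 0, -0.052], 0], [[0.295, 0, -0.06], 0], [[0.33, 0, -0.07], 0], [[0.365, 0, -0.08], 0], [[0.4, 0, -0.095], 0], [[0.43, 0, -0.11], 0], [[0.455, 0, -0.125], 0], [[0.47, 0, -0.138], 0], [[0.478, 0.01, -0.143], 0], [[0.478, 0.03, -0.143], 0], [[0.478, 0.05, -0.143], 0], [[0.478, 0.05, -0.143], 0]]'

```text
time_s: 38.5
tcp_pos: [0.5537, 0.0785, 0.1736]
eef_rot: [-89.8, 0.1, 94.9]
contact_force: [-0.1, -0.7, 0.6]
gripper_width: 0.0879
```

```bash
python3 - <<'E'
from h import *
plan([.5543,.0797,.109],95)
c=cam('wrist'); cv2.imwrite('pics/w16.png',c['pixels'])
E
```

```text
t 38.5 tcp [0.5537 0.0785 0.1736] [-8.977e+01  7.000e-02  9.492e+01] F [-0.1 -0.7  0.6] w 0.0879
shift mm [ 1.2 64.6 -0.9] turn -0.08
```

View pics/w16.png

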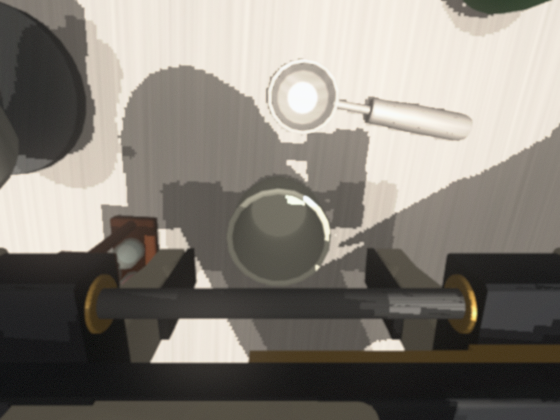

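The cup is centred at (279,237), with the timer and spoon outside the jaws. Descending, gripping, lifting.

apply_moves --rows '[[[0, 0.02, 0], 0], [[0, 0.04, 0], 0], [[0, 0.055, 0], 0], [[0, 0.063, 0], 0], [[0, 0.067, 0], 0], [[0, 0.067, 0], 0], [[0, 0.067, 0], 0]]'

```text
time_s: 39.42
tcp_pos: [0.5553, 0.0797, 0.1092]
eef_rot: [-90.0, -0.0, 95.0]
contact_force: [0.3, 0.5, 0.4]
gripper_width: 0.0875
```

apply_moves --rows '[[[0, 0, 0], 0], [[0, 0, 0], 0], [[0, 0, 0], 0], [[0, 0, 0], 0], [[0, 0, 0], 0], [[0, 0, 0], 0], [[0, -0.006, 0], 0], [[0, -0.02, 0], 0], [[0, -0.045, 0.01], 0], [[0, -0.07, 0.02], 0], [[0, -0.09, 0.03], 0], [[0, -0.11, 0.04], 0], [[0, -0.11, 0.04], 0]]' --gripper 0.6 --grip_force 20

```text
time_s: 41.05
tcp_pos: [0.5155, 0.0764, 0.2211]
eef_rot: [-90.2, -0.1, 95.0]
contact_force: [0.4, -0.5, -1.1]
gripper_width: 0.0658
```

```bash
python3 - <<'E'
from h import *
plan([.4455,-.3143,.21],95)
plan([.4455,-.3143,.1175],95)
E
```

```text
t 41.05 tcp [0.5155 0.0764 0.2211] [-9.023e+01 -9.000e-02  9.501e+01] F [ 0.4 -0.5 -1.1] w 0.0658
shift mm [-383.1   10.1  103.9] turn 0.01
t 41.05 tcp [0.5155 0.0764 0.2211] [-9.023e+01 -9.000e-02  9.501e+01] F [ 0.4 -0.5 -1.1] w 0.0658
shift mm [-383.2  102.6  104.3] turn 0.01
```

apply_moves --rows '[[[-0.01, 0, 0.006], 0], [[-0.03, 0, 0.016], 0], [[-0.055, 0, 0.03], 0], [[-0.085, 0, 0.042], 0], [[-0.115, 0, 0.052], 0], [[-0.145, 0, 0.06], 0], [[-0.175, 0, 0.067], 0], [[-0.205, 0, 0.073], 0], [[-0.235, 0, 0.079], 0], [[-0.265, 0, 0.085], 0], [[-0.295, 0, 0.091], 0], [[-0.325, 0, 0.096], 0], [[-0.35, 0, 0.1], 0], [[-0.369, 0, 0.103], 0], [[-0.379, 0, 0.104], 0], [[-0.383, 0, 0.104], 0], [[-0.383, 0, 0.104], 0], [[-0.383, 0, 0.104], 0]]'

```text
time_s: 43.3
tcp_pos: [0.4448, -0.314, 0.2187]
eef_rot: [-90.0, -0.0, 95.0]
contact_force: [0.4, -0.6, -0.1]
gripper_width: 0.0662
```

```bash
python3 - <<'E'
from h import *
plan([.4455,-.3143,.1175],95)
c=cam('scene'); cv2.imwrite('pics/s17.png',cv2.resize(c['pixels'][90:270,60:300],None,fx=3,fy=3))
c=cam('wrist'); cv2.imwrite('pics/w17.png',c['pixels'])
E
```

```text
t 43.3 tcp [ 0.4448 -0.314   0.2187] [-9.000e+01 -1.000e-02  9.501e+01] F [ 0.4 -0.6 -0.1] w 0.0662
shift mm [ -0.3 101.2  -0.7] turn 0.01
```

View pics/s17.png

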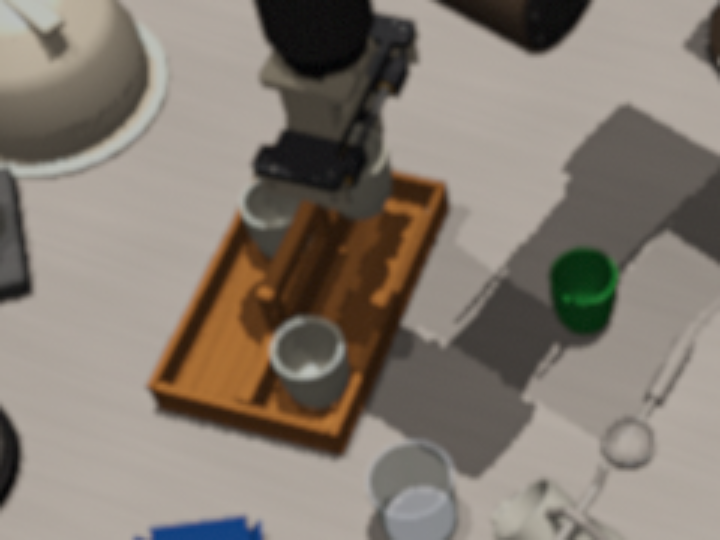

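View pics/w17.png

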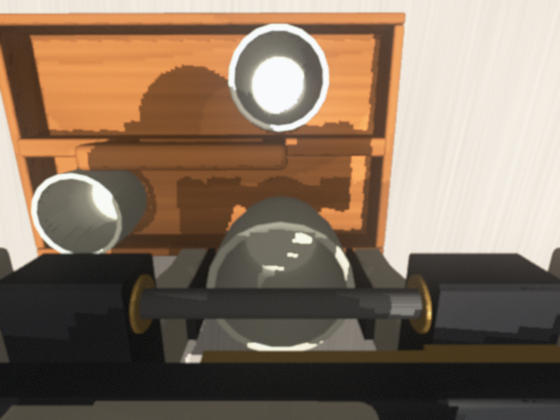

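Held upright over the +y bay, clear of the other cup. Lowering.

apply_moves --rows '[[[0, 0.015, 0], 0], [[0, 0.035, 0], 0], [[0, 0.055, -0.001], 0], [[0, 0.075, -0.001], 0], [[0, 0.088, -0.001], 0], [[0, 0.095, -0.001], 0], [[0, 0.098, -0.001], 0], [[0, 0.1, -0.001], 0], [[0, 0.101, -0.001], 0], [[0, 0.101, -0.001], 0]]'

```text
time_s: 44.65
tcp_pos: [0.4459, -0.3145, 0.118]
eef_rot: [-90.0, 0.0, 95.0]
contact_force: [-0.8, -1.1, -2.4]
gripper_width: 0.0656
```

apply_moves --rows '[[[0, 0.001, 0], 0], [[0, 0.001, 0], 0], [[0, 0.001, 0], 0]]'

```text
time_s: 45.02
tcp_pos: [0.4459, -0.3145, 0.1168]
eef_rot: [-90.0, 0.0, 95.0]
contact_force: [0.6, 0.9, 0.1]
gripper_width: 0.066
```

apply_moves --rows '[[[0, 0.0005, 0], 0], [[0, 0.0005, 0], 0], [[0, 0.0005, 0], 0]]'

```text
time_s: 45.4
tcp_pos: [0.4459, -0.3145, 0.1167]
eef_rot: [-90.0, 0.0, 95.0]
contact_force: [-2.3, -0.1, 5.0]
gripper_width: 0.0655
```

apply_moves --rows '[[[0, 0, 0], 0], [[0, 0, 0], 0], [[0, 0, 0], 0], [[0, 0, 0], 0], [[0, 0, 0], 0], [[0, 0, 0], 0], [[0, -0.01, 0], 0], [[0, -0.03, 0], 0], [[0, -0.06, 0], 0], [[0, -0.1, 0], 0], [[0, -0.13, 0], 0], [[0, -0.13, 0], 0]]' --gripper 1

```text
time_s: 46.9
tcp_pos: [0.447, -0.3149, 0.2497]
eef_rot: [-90.3, 0.1, 95.0]
contact_force: [-0.2, 0.5, -0.1]
gripper_width: 0.0878
```

```bash
python3 - <<'E'
from h import *
for nm in ('top','scene','wrist'):
    c=cam(nm); cv2.imwrite(f'pics/{nm}18.png',c['pixels']); P=c['P']
    w=sel(P,.3,.75,-.5,-.2,.038,.053); 
    print(nm,'walls',len(w),rect(w))
    w=sel(P,.4,.65,-.42,-.3,.1,.116); print('handle',len(w),rect(w),pca(w[:,:2])[2] if len(w)>5 else '')
plan([.5095,-.3565,.24],5); print(get_state()['joints'].round(1))
E
```

```text
top walls 29 ((417.8292541503906, -433.67431640625), (5.731051921844482, 23.912546157836914), 63.35542297363281)
handle 0 ((0.0, 0.0), (0.0, 0.0), 0.0) 
scene walls 1517 ((510.0516052246094, -356.1570739746094), (305.63861083984375, 191.93324279785156), 4.815861701965332)
handle 239 ((512.0908813476562, -355.6043701171875), (128.6297149658203, 18.633848190307617), 5.603697299957275) 5.6932766007656115
wrist walls 16732 ((509.1712646484375, -356.53973388671875), (300.923583984375, 188.379150390625), 5.085285186767578)
handle 4406 ((508.81689453125, -356.46893310546875), (128.71292114257812, 16.270675659179688), 5.083858966827393) -174.9607259525882
t 47.05 tcp [ 0.4454 -0.3142  0.2459] [-8.998e+01 -2.000e-02  9.497e+01] F [-0.   0.6 -0.7] w 0.0877
shift mm [-47.7   5.9 -60.2] turn 89.97
[-14.6  10.4 -19.6  -0.  -60.   19.6]
```

View pics/scene18.png

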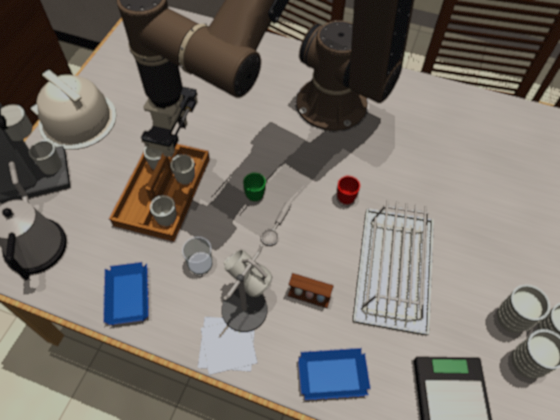

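View pics/wrist18.png

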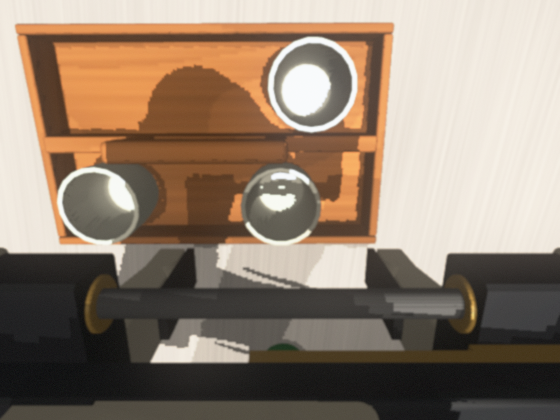

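All three cups stand in the caddy. Before carrying it, I'll check the cup-like thing by the coffee machine at scene (42,155), in case it is a fourth tasting cup.

```bash
python3 - <<'E'
from h import *
c=cam('scene'); cv2.imwrite('pics/s19.png',cv2.resize(c['pixels'][80:280,0:130],None,fx=4,fy=3.0,interpolation=cv2.INTER_CUBIC)); P=c['P']
for uv in [(42,150),(42,158),(36,150),(50,152),(12,118),(12,108),(528,300),(540,345)]: print(uv,P[uv[1],uv[0]].round(3))
E
```

```text
(42, 150) [ 0.547 -0.715  0.077]
(42, 158) [ 0.59  -0.67   0.113]
(36, 150) [ 0.558 -0.723  0.088]
(50, 152) [ 0.536 -0.702  0.061]
(12, 118) [ 0.585 -0.697  0.263]
(12, 108) [ 0.552 -0.724  0.256]
(528, 300) [0.528 0.657 0.098]
(540, 345) [0.631 0.696 0.098]
```

View pics/s19.png

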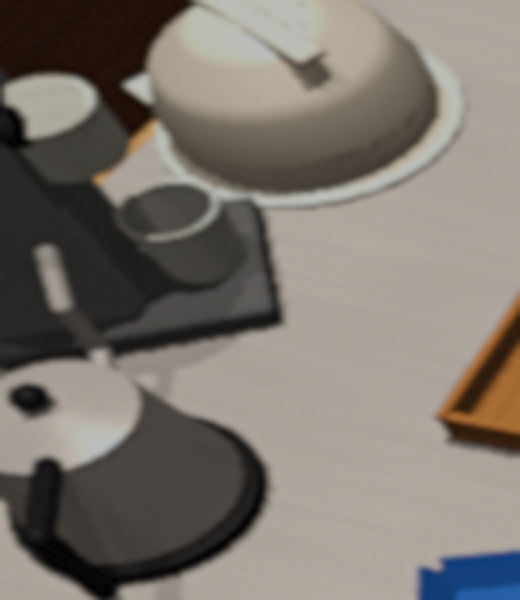

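That is the grinder's steel catch cup, out of reach at r≈0.9, so only three tasting cups exist. Now taking the caddy handle, slightly toward the load's centre of mass (about 5 mm to -x).

```bash
python3 - <<'E'
from h import *
plan([.5042,-.357,.22],5.05)
E
```

```text
t 47.1 tcp [ 0.4453 -0.3142  0.2456] [-8.994e+01 -4.000e-02  9.498e+01] F [-0.4  0.3 -0.6] w 0.0876
shift mm [-47.8  25.5 -55. ] turn 89.93
```

apply_moves --rows '[[[-0.005, 0, -0.006], 10], [[-0.01, 0, -0.012], 20], [[-0.016, 0, -0.018], 30], [[-0.022, 0, -0.024], 40], [[-0.028, 0, -0.03], 50], [[-0.034, 0, -0.036], 60], [[-0.04, 0, -0.044], 70], [[-0.045, 0.01, -0.05], 80], [[-0.048, 0.02, -0.055], 90], [[-0.048, 0.025, -0.055], 90], [[-0.048, 0.025, -0.055], 90], [[-0.048, 0.025, -0.055], 90]]' --gripper 0.5

```text
time_s: 48.6
tcp_pos: [0.5047, -0.3574, 0.2214]
eef_rot: [-90.0, -0.0, 5.1]
contact_force: [0.7, 0.7, -0.4]
gripper_width: 0.0435
```

```bash
python3 - <<'E'
from h import *
plan([.5042,-.357,.142],5.05)
c=cam('wrist'); cv2.imwrite('pics/w20.png',c['pixels']); w=sel(c['P'],.4,.65,-.42,-.3,.1,.116); print('handle',len(w),rect(w),pca(w[:,:2])[2])
for g in [(.453,-.409),(.4455,-.314),(.593,-.3015)]:
    for c in [c]:
        q=c['P'].reshape(-1,3); q=q[(np.linalg.norm(q[:,:2]-g,axis=1)<.045)&(q[:,2]>.068)&(q[:,2]<.083)]; 
        if len(q)>20: print(g,len(q),fit(q[:,:2]),q[:,2].mean())
E
```

```text
t 48.6 tcp [ 0.5047 -0.3574  0.2214] [-9.001e+01 -1.000e-02  5.120e+00] F [ 0.7  0.7 -0.4] w 0.0435
shift mm [-0.5 79.4  0.5] turn 0.07
handle 3654 ((508.41888427734375, -356.13153076171875), (128.97213745117188, 15.962401390075684), 5.3817315101623535) 5.1392412561223235
(0.453, -0.409) 1384 (array([ 0.42985345, -0.40718804]), np.float64(0.03043980427288296)) 0.0759042556708358
(0.4455, -0.314) 2104 (array([ 0.44465381, -0.31417256]), np.float64(0.0305038978711799)) 0.0759516039833774
(0.593, -0.3015) 333 (array([ 0.59137654, -0.30236193]), np.float64(0.02967543289796033)) 0.07404635247027669
```

View pics/w20.png

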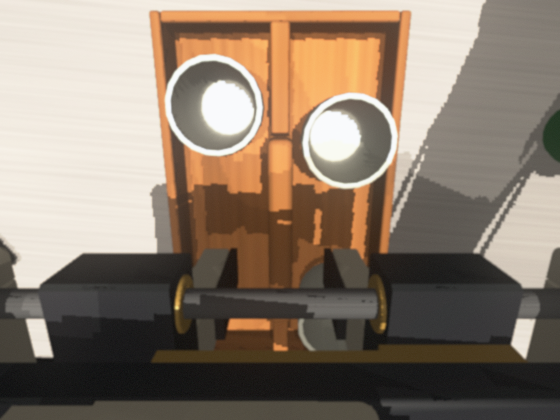

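The knock has hit cup c: it moved about 24 mm along its bay to (0.430,-0.407). It is still upright in the caddy (rim fit r=30 mm, z=76 mm). I'm adjusting the grip to about -8 mm on the handle and descending.

apply_moves --rows '[[[-0.001, 0.015, 0], 0], [[-0.002, 0.035, 0], 0], [[-0.004, 0.055, 0], 0], [[-0.004, 0.068, 0], 0], [[-0.004, 0.076, 0], 0], [[-0.004, 0.079, 0], 0], [[-0.004, 0.079, 0], 0], [[-0.004, 0.079, 0], 0]]'

```text
time_s: 49.65
tcp_pos: [0.5011, -0.3579, 0.1427]
eef_rot: [-90.0, -0.0, 5.0]
contact_force: [0.2, 0.3, 0.1]
gripper_width: 0.0441
```

apply_moves --rows '[[[0, 0, 0], 0], [[0, 0, 0], 0], [[0, 0, 0], 0], [[0, 0, 0], 0], [[0, 0, 0], 0], [[0, 0, 0], 0], [[0, 0, 0], 0], [[0, 0, 0], 0]]' --gripper 0 --grip_force 55

```text
time_s: 50.65
tcp_pos: [0.5008, -0.3579, 0.1422]
eef_rot: [-90.0, -0.0, 5.0]
contact_force: [-0.2, -0.2, 1.6]
gripper_width: 0.0156
```

```bash
python3 - <<'E'
from h import *
plan([.5042,-.357,.142],5.05)
c=cam('wrist'); cv2.imwrite('pics/w21.png',c['pixels'])
c=cam('top'); P=c['P']; im=c['pixels']; cv2.imwrite('pics/t21.png',im)
np.savez('pics/top21.npz',P=P,px=im,T=c['T'],K=c['K'])
c=cam('scene'); np.savez('pics/scene21.npz',P=c['P'],px=c['pixels'],T=c['T'],K=c['K'])
for n in('top','scene'):
    P=np.load(f'pics/{n}21.npz')['P']
    w=sel(P,.3,.72,.22,.46,.1035,.116)
    # rotate by 9.5 & list wire lines
    for a in (9,9.5,10):
        t=np.radians(a); u=np.c_[w[:,0]*np.cos(t)+w[:,1]*np.sin(t),-w[:,0]*np.sin(t)+w[:,1]*np.cos(t)]
        h,e=np.histogram(u[:,1],bins=np.arange(.2,.32,.002)); print(n,a,len(w),h.tolist())
E
```

```text
t 50.65 tcp [ 0.5008 -0.3579  0.1422] [-9.001e+01 -1.000e-02  4.990e+00] F [-0.2 -0.2  1.6] w 0.0156
shift mm [3.4 0.2 0.6] turn -0.06
top 9 1913 [25, 67, 103, 94, 49, 13, 3, 2, 6, 4, 4, 4, 9, 46, 96, 104, 70, 31, 5, 4, 7, 3, 6, 5, 5, 25, 84, 109, 87, 41, 11, 2, 3, 6, 5, 5, 4, 8, 55, 99, 107, 58, 32, 2, 5, 3, 6, 5, 6, 4, 29, 84, 104, 98, 39, 11, 1, 1, 0]
top 9.5 1913 [114, 78, 17, 8, 2, 4, 5, 4, 4, 6, 5, 58, 138, 100, 45, 9, 5, 3, 7, 4, 5, 5, 5, 25, 132, 109, 66, 21, 3, 3, 3, 7, 4, 5, 3, 7, 82, 121, 102, 41, 5, 3, 6, 3, 6, 8, 3, 4, 30, 131, 110, 74, 16, 3, 1, 0, 0, 0, 0]
top 10 1913 [4, 5, 5, 3, 5, 5, 5, 5, 7, 120, 122, 85, 15, 6, 4, 3, 7, 3, 6, 4, 7, 59, 147, 100, 43, 2, 5, 2, 4, 5, 5, 4, 5, 11, 139, 112, 81, 9, 5, 3, 4, 5, 8, 6, 3, 4, 71, 147, 93, 44, 5, 3, 0, 0, 0, 0, 0, 0, 0]
scene 9 1393 [5, 30, 64, 79, 56, 21, 5, 3, 4, 5, 5, 3, 2, 17, 46, 82, 72, 34, 12, 3, 3, 4, 5, 3, 4, 4, 31, 68, 77, 52, 24, 3, 2, 3, 4, 4, 1, 4, 11, 51, 74, 76, 39, 6, 2, 3, 2, 5, 4, 3, 2, 40, 67, 84, 51, 23, 0, 2, 1]
scene 9.5 1393 [89, 75, 34, 7, 2, 3, 5, 4, 6, 1, 3, 19, 81, 85, 60, 14, 3, 5, 2, 5, 4, 2, 4, 3, 55, 83, 78, 33, 4, 3, 3, 3, 4, 3, 2, 2, 20, 83, 79, 64, 10, 3, 1, 3, 3, 5, 3, 2, 6, 54, 96, 75, 34, 2, 2, 1, 0, 0, 0]
scene 10 1393 [8, 3, 3, 4, 4, 5, 3, 4, 1, 50, 97, 70, 39, 4, 2, 5, 4, 4, 4, 2, 2, 9, 96, 84, 56, 9, 4, 3, 3, 3, 4, 3, 0, 4, 51, 95, 75, 31, 4, 2, 1, 4, 3, 3, 2, 7, 15, 93, 84, 63, 6, 4, 1, 0, 0, 0, 0, 0, 0]
```

View pics/w21.png

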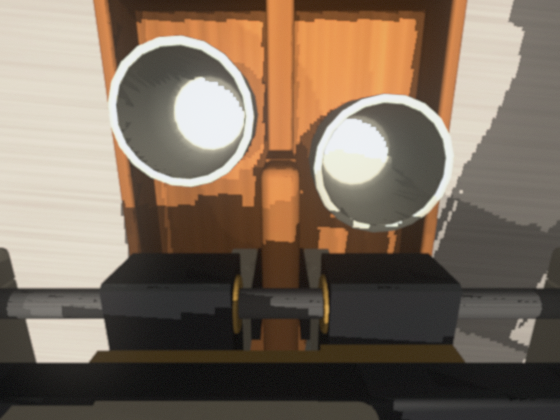

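View pics/t21.png

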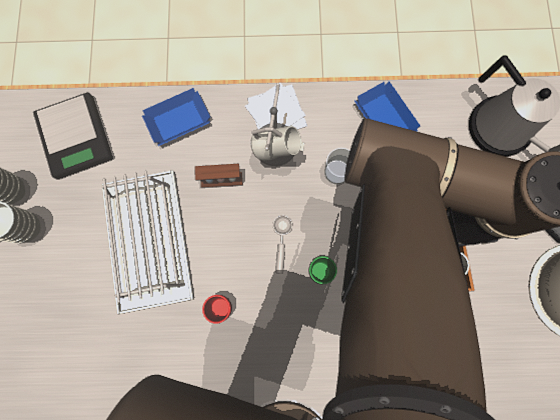

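```bash
python3 - <<'E'
from h import *
for n in('top','scene'):
    P=np.load(f'pics/{n}21.npz')['P']; w=sel(P,.3,.72,.22,.46,.106,.118)
    best=max((abs(np.exp(2j*np.pi*(-w[:,0]*np.sin(t)+w[:,1]*np.cos(t))/.025).sum()),t) for t in np.radians(np.arange(7,13,.05)))
    t=best[1]; u=w[:,0]*np.cos(t)+w[:,1]*np.sin(t); v=-w[:,0]*np.sin(t)+w[:,1]*np.cos(t)
    ph=np.angle(np.exp(2j*np.pi*v/.025).sum())/2/np.pi*.025
    k=np.round((v-ph)/.025); ks=[x for x in np.unique(k) if (k==x).sum()>60]; vc=np.mean([np.median(v[k==x]) for x in ks])
    us=[(u[(k==x)&(abs(v-ph-.025*x)<.006)].min(),u[(k==x)&(abs(v-ph-.025*x)<.006)].max()) for x in ks]
    um=np.mean(us); print(n,np.degrees(t).round(2),best[0]/len(w),ks,np.round(us,4).tolist(),'centre',(um*np.cos(t)-vc*np.sin(t)).round(4),(um*np.sin(t)+vc*np.cos(t)).round(4),np.median(w[:,2]))
    # tray
    w=sel(P,.3,.72,.2,.46,.011,.026)
    print('tray',len(w),rect(w))
E
```

```text
top 10.0 0.8587838572511577 [np.float64(8.0), np.float64(9.0), np.float64(10.0), np.float64(11.0), np.float64(12.0)] [[0.4155, 0.7088], [0.4159, 0.709], [0.4159, 0.7093], [0.4163, 0.7093], [0.4166, 0.7087]] centre 0.5113 0.3395 0.10990158248633164
tray 967 ((518.1641845703125, 307.1510925292969), (341.178955078125, 258.9994201660156), 9.733606338500977)
scene 10.0 0.8399125060868168 [np.float64(8.0), np.float64(9.0), np.float64(10.0), np.float64(11.0), np.float64(12.0)] [[0.4181, 0.7118], [0.4181, 0.7122], [0.4188, 0.7114], [0.4199, 0.7116], [0.416, 0.7107]] centre 0.5135 0.3409 0.10949858801290269
tray 1134 ((518.4088745117188, 307.25811767578125), (344.13922119140625, 261.9010925292969), 9.280869483947754)
```

Rack: centre (0.5124, 0.3402), yaw 10.0°, wire tops at 110 mm, and both cameras agree to about 2 mm. The handle is gripped (15.6 mm). Lifting slowly and checking level.

apply_moves --rows '[[[0, -0.002, 0], 0], [[0, -0.005, 0], 0], [[0, -0.01, 0], 0], [[0, -0.016, 0], 0], [[0, -0.024, 0], 0], [[0, -0.032, 0], 0], [[0, -0.04, 0], 0], [[0, -0.046, 0], 0], [[0, -0.05, 0], 0], [[0, -0.05, 0], 0], [[0, -0.05, 0], 0]]'

```text
time_s: 52.18
tcp_pos: [0.5006, -0.3577, 0.1918]
eef_rot: [-90.0, 0.0, 5.0]
contact_force: [0.6, -0.3, -6.9]
gripper_width: 0.0155
```

```bash
cat >> h.py <<'E'
def level():
    c=cam('wrist'); T=tcpT(); P=(c['P'].reshape(-1,3)-T[:3,3])@T[:3,:3] # tool: x fwd, y down, z side
    px=c['pixels'].reshape(-1,3).astype(int); wood=(px[:,2]>px[:,0]+50)
    # floor plane points : tool y about grasp(.047)+ .087..
    m=wood&(P[:,1]>.120)&(P[:,1]<.146)&(abs(P[:,2])<.1)&(abs(P[:,0])<.2)
    q=P[m]; A=np.c_[q[:,0],q[:,2],np.ones(len(q))]; 
    for _ in range(4):
        x=np.linalg.lstsq(A,q[:,1],rcond=None)[0]; r=q[:,1]-A@x; k=abs(r)<max(2*r.std(),.001); A=A[k];q=q[k]
    print('floor plane n',len(q),'depth at tcp',x[2].round(4),'tilt deg along x,z',np.degrees(x[:2]).round(2))
    w=P[wood&(P[:,1]>.085)&(P[:,1]<.104)&(abs(P[:,0])<.25)&(abs(P[:,2])<.12)]; print('walls rect (tool x,z)',rect(w[:,[0,2]]))
    h=P[wood&(P[:,1]>.025)&(P[:,1]<.045)&(abs(P[:,0])<.1)&(abs(P[:,2])<.03)]; 
    if len(h)>20: print('handle rect',rect(h[:,[0,2]]))
    return c
E
python3 - <<'E'
from h import *
plan([.48,0,.3],5)
c=level(); cv2.imwrite('pics/w22.png',c['pixels'])
c=cam('scene'); cv2.imwrite('pics/s22.png',cv2.resize(c['pixels'][90:270,60:300],None,fx=3,fy=3))
E
```

```text
t 52.175 tcp [ 0.5006 -0.3577  0.1918] [-8.998e+01  3.000e-02  4.980e+00] F [ 0.6 -0.3 -6.9] w 0.0155
shift mm [  10.5 -108.1  358.2] turn -0.02
floor plane n 22110 depth at tcp 0.135 tilt deg along x,z [0.07 0.06]
walls rect (tool x,z) ((-61.341156005859375, 0.9957351684570312), (188.17886352539062, 137.7262420654297), 89.84467315673828)
handle rect ((-15.169269561767578, 1.540034294128418), (83.31221771240234, 15.983821868896484), 0.9295950531959534)
```

View pics/s22.png

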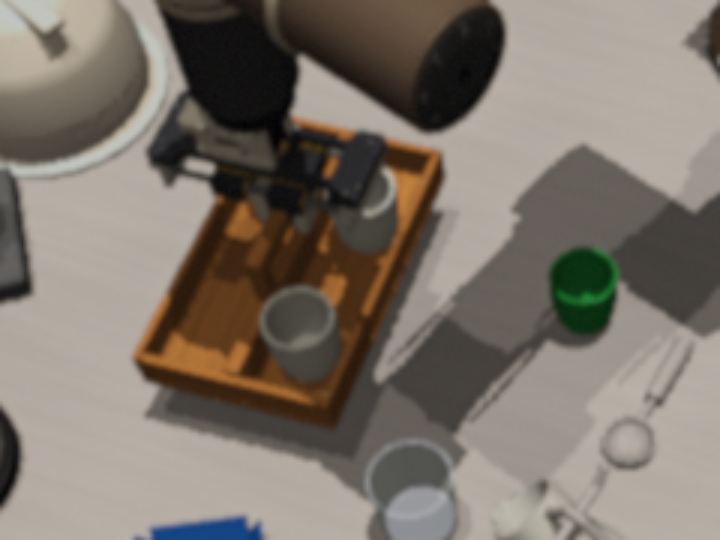

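View pics/w22.png

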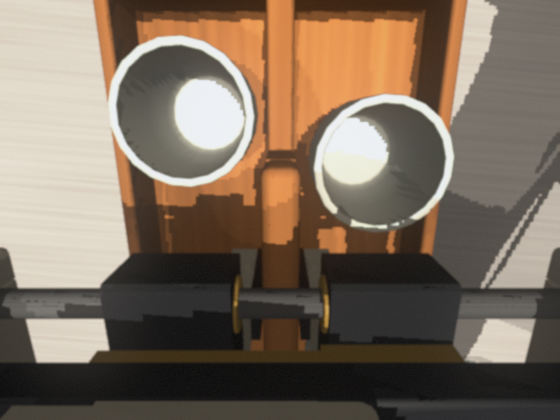

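Lifted level (tilt <0.1°), cups upright. Raising, then carrying around in front of the hook at small x.

apply_moves --rows '[[[0, -0.004, 0], 0], [[0, -0.012, 0], 0], [[0, -0.024, 0], 0], [[0, -0.038, 0], 0], [[0, -0.053, 0], 0], [[0, -0.068, 0], 0], [[0, -0.082, 0], 0], [[0, -0.094, 0], 0], [[0, -0.102, 0], 0], [[0, -0.107, 0], 0], [[0, -0.108, 0], 0], [[0, -0.108, 0], 0]]'

```text
time_s: 53.78
tcp_pos: [0.5006, -0.3577, 0.2997]
eef_rot: [-90.0, 0.0, 5.0]
contact_force: [-0.3, 0.0, -6.6]
gripper_width: 0.0156
```

```bash
python3 - <<'E'
from h import *
plan([.47,0,.3],5)
plan([.5042,.3388,.3],10)
E
```

```text
t 53.775 tcp [ 0.5006 -0.3577  0.2997] [-8.998e+01  3.000e-02  4.980e+00] F [-0.3  0.  -6.6] w 0.0156
shift mm [ 5.00e-01 -1.00e-01  3.59e+02] turn -0.02
t 53.775 tcp [ 0.5006 -0.3577  0.2997] [-8.998e+01  3.000e-02  4.980e+00] F [-0.3  0.  -6.6] w 0.0156
shift mm [ 64.   -0.  693.6] turn -5.02
```

apply_moves --rows '[[[0, 0, 0.003], 0], [[0, 0, 0.01], 0], [[0, 0, 0.021], 0], [[0, 0, 0.035], 0], [[0, 0, 0.052], 0], [[0, 0, 0.072], 0], [[0, 0, 0.093], 0], [[0, 0, 0.115], 0], [[0, 0, 0.137], 0], [[0, 0, 0.159], 0], [[0, 0, 0.181], 0], [[0, 0, 0.203], 0], [[0, 0, 0.225], 0], [[0, 0, 0.247], 0], [[0, 0, 0.269], 0], [[0, 0, 0.29], 0], [[0, 0, 0.31], 0], [[0, 0, 0.328], 0], [[0, 0, 0.343], 0], [[0, 0, 0.354], 0]]'

```text
time_s: 56.28
tcp_pos: [0.4697, -0.0041, 0.3003]
eef_rot: [-90.0, -0.0, 5.0]
contact_force: [0.6, 0.9, -6.0]
gripper_width: 0.0164
```

```bash
python3 - <<'E'
from h import *
plan([.5042,.3388,.3],10)
c=level()
c=cam('scene'); cv2.imwrite('pics/s23.png',c['pixels'])
E
```

```text
t 56.275 tcp [ 0.4697 -0.0041  0.3003] [-8.999e+01 -2.000e-02  5.030e+00] F [ 0.6  0.9 -6. ] w 0.0164
shift mm [ 64.5   0.4 338.6] turn -4.97
floor plane n 20914 depth at tcp 0.135 tilt deg along x,z [0.1 0.1]
walls rect (tool x,z) ((-62.064308166503906, 0.47299957275390625), (137.22923278808594, 188.0387725830078), 0.23407398164272308)
handle rect ((-14.440742492675781, 0.5376334190368652), (84.90630340576172, 16.024198532104492), 0.10501938313245773)
```

View pics/s23.png

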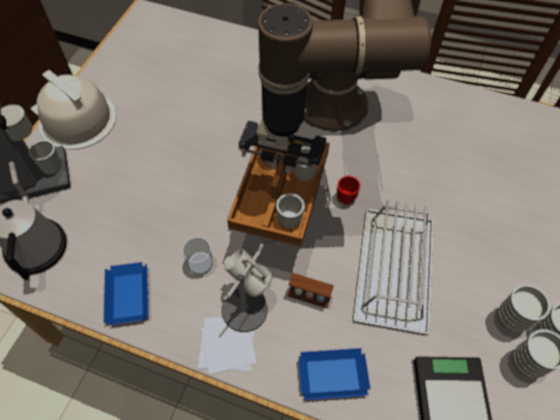

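Level, upright, clear of the hook (245,270). Continuing to above the rack.

apply_moves --rows '[[[0, 0, 0.003], 0], [[0, 0, 0.01], 0], [[0, 0, 0.021], 0], [[0, 0, 0.036], 0], [[0.001, 0, 0.055], 0], [[0.003, 0, 0.076], -0.5], [[0.007, 0, 0.098], -1], [[0.012, 0, 0.12], -1.5], [[0.018, 0, 0.142], -2], [[0.025, 0, 0.164], -2.5], [[0.032, 0, 0.186], -3], [[0.039, 0, 0.208], -3.5], [[0.046, 0, 0.23], -4], [[0.052, 0, 0.252], -4.5], [[0.057, 0, 0.273], -5], [[0.061, 0, 0.293], -5], [[0.063, 0, 0.311], -5], [[0.064, 0, 0.325], -5], [[0.0645, 0, 0.334], -5], [[0.0645, 0, 0.338], -5]]'

```text
time_s: 58.88
tcp_pos: [0.5048, 0.3375, 0.3001]
eef_rot: [-90.0, 0.0, 10.0]
contact_force: [0.5, -0.1, -7.1]
gripper_width: 0.0157
```

apply_moves --rows '[[[0, 0, 0], 0], [[0, 0, 0], 0], [[0, 0, 0], 0], [[0, 0, 0], 0]]'

```text
time_s: 59.38
tcp_pos: [0.5049, 0.3369, 0.3003]
eef_rot: [-90.0, -0.0, 10.0]
contact_force: [-0.3, -0.1, -6.8]
gripper_width: 0.0155
```

```bash
python3 - <<'E'
from h import *
plan([.5042,.3388,.2545],10)
c=level(); cv2.imwrite('pics/w24.png',c['pixels'])
for n in('scene','top'):
    c=cam(n); cv2.imwrite(f'pics/{n}24.png',c['pixels']); P=c['P']
    h=.3-.1422; w=sel(P,.3,.75,.2,.5,h+.036,h+.056); w=w[:]; print(n,len(w),rect(w))
    w=sel(P,.4,.65,.28,.42,h+.1,h+.115); print(n,len(w),rect(w))
E
```

```text
t 59.375 tcp [0.5049 0.3369 0.3003] [-8.999e+01 -1.000e-02  9.970e+00] F [-0.3 -0.1 -6.8] w 0.0155
shift mm [-0.4 45.8  2. ] turn -0.03
floor plane n 24006 depth at tcp 0.135 tilt deg along x,z [0.08 0.06]
walls rect (tool x,z) ((-60.68473815917969, 0.7288360595703125), (138.77906799316406, 187.65992736816406), 0.04881441220641136)
handle rect ((-13.78759765625, 1.1627326011657715), (85.43653869628906, 16.069324493408203), 0.015019861049950123)
scene 1789 ((514.126708984375, 339.31854248046875), (302.9905090332031, 189.25405883789062), 10.093714714050293)
scene 248 ((531.859619140625, 345.79803466796875), (91.40929412841797, 46.352317810058594), 25.746824264526367)
top 2911 ((512.9929809570312, 337.7625732421875), (300.2026672363281, 188.87193298339844), 10.059816360473633)
top 183 ((510.9539794921875, 346.3023681640625), (130.11888122558594, 34.64598083496094), 10.382932662963867)
```

View pics/scene24.png

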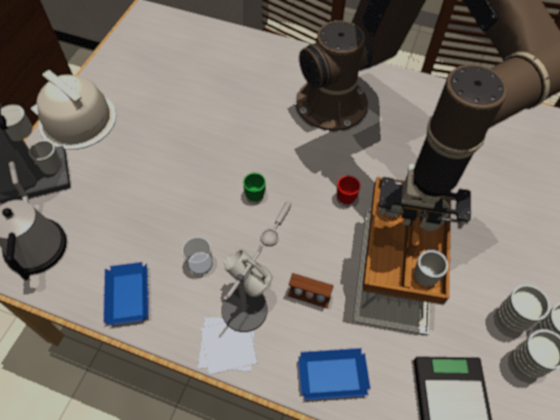

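View pics/w24.png

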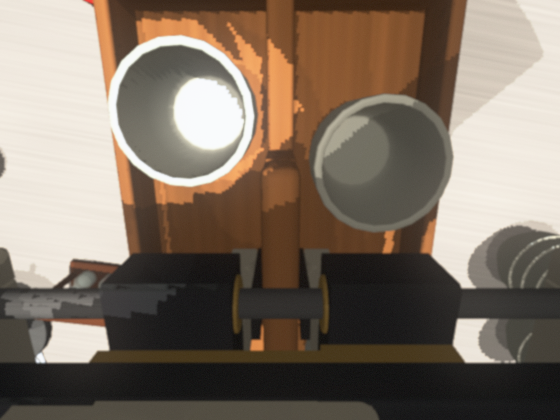

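The caddy is level with measured yaw 10.06°, against the rack's 10.0°. It is about 1 mm and 2 mm off centre, which I'll correct while lowering.

apply_moves --rows '[[[-0.001, 0.003, 0.001], 0], [[-0.001, 0.008, 0.002], 0], [[-0.001, 0.014, 0.002], 0], [[-0.001, 0.02, 0.002], 0], [[-0.001, 0.026, 0.002], 0], [[-0.001, 0.032, 0.002], 0], [[-0.001, 0.037, 0.002], 0], [[-0.001, 0.041, 0.002], 0], [[-0.001, 0.043, 0.002], 0], [[-0.001, 0.044, 0.002], 0], [[-0.001, 0.045, 0.002], 0], [[-0.001, 0.045, 0.002], 0]]'

```text
time_s: 61.02
tcp_pos: [0.5036, 0.339, 0.2552]
eef_rot: [-90.0, -0.0, 10.0]
contact_force: [0.2, 0.0, -7.2]
gripper_width: 0.0157
```

```bash
python3 - <<'E'
from h import *
plan([.5042,.3388,.2522],10)
for n in('scene','top'):
    c=cam(n); P=c['P']
    h=get_state()['tcp_pos'][2]-.1422; w=sel(P,.3,.75,.2,.5,h+.036,h+.056); print(n,len(w),rect(w))
E
```

```text
t 61.025 tcp [0.5036 0.339  0.2552] [-90.    -0.     9.99] F [ 0.2  0.  -7.2] w 0.0157
shift mm [ 0.6  3.  -0.3] turn -0.01
scene 1680 ((511.71575927734375, 340.9199523925781), (305.414306640625, 189.2255859375), 10.14627742767334)
top 2586 ((511.92742919921875, 340.0055847167969), (300.85302734375, 189.4029541015625), 10.084449768066406)
```

apply_moves --rows '[[[0, 0.0005, 0], 0], [[0, 0.001, 0], 0], [[0, 0.0015, 0], 0], [[0, 0.002, 0], 0], [[0, 0.002, 0], 0]]'

```text
time_s: 61.75
tcp_pos: [0.5035, 0.3389, 0.2531]
eef_rot: [-90.0, 0.0, 10.0]
contact_force: [-0.3, -0.4, -6.5]
gripper_width: 0.0156
```

apply_moves --rows '[[[0, 0.0005, 0], 0], [[0, 0.001, 0], 0], [[0, 0.001, 0], 0], [[0, 0.001, 0], 0]]'

```text
time_s: 62.25
tcp_pos: [0.5036, 0.3389, 0.2523]
eef_rot: [-90.0, -0.0, 10.0]
contact_force: [-0.7, -0.1, -4.8]
gripper_width: 0.0156
```

apply_moves --rows '[[[0, 0.0003, 0], 0], [[0, 0.0006, 0], 0], [[0, 0.0006, 0], 0], [[0, 0.0006, 0], 0]]'

```text
time_s: 62.75
tcp_pos: [0.5036, 0.3389, 0.2522]
eef_rot: [-90.0, -0.0, 10.0]
contact_force: [-4.7, -3.4, 4.7]
gripper_width: 0.0156
```

The caddy rests on the wires. Easing off and opening gently.

apply_moves --rows '[[[0, -0.0003, 0], 0], [[0, -0.0003, 0], 0]]'

```text
time_s: 63.0
tcp_pos: [0.5036, 0.3389, 0.2523]
eef_rot: [-90.0, -0.0, 10.0]
contact_force: [-4.8, -2.6, 5.2]
gripper_width: 0.0157
```

apply_moves --rows '[[[0, 0, 0], 0], [[0, 0, 0], 0], [[0, 0, 0], 0], [[0, 0, 0], 0], [[0, 0, 0], 0], [[0, 0, 0], 0]]' --gripper 0.5 --grip_force 10

```text
time_s: 63.75
tcp_pos: [0.5036, 0.339, 0.2519]
eef_rot: [-90.0, -0.0, 10.0]
contact_force: [-0.9, 0.2, -0.2]
gripper_width: 0.044
```

apply_moves --rows '[[[0, -0.005, 0], 0], [[0, -0.015, 0], 0], [[0, -0.03, 0], 0], [[0, -0.05, 0], 0], [[0, -0.075, 0], 0], [[0, -0.1, 0], 0], [[0, -0.12, 0], 0], [[0, -0.12, 0], 0], [[0, -0.12, 0], 0]]'

```text
time_s: 64.88
tcp_pos: [0.5034, 0.3388, 0.3718]
eef_rot: [-90.0, 0.0, 10.0]
contact_force: [-0.2, -0.0, 0.6]
gripper_width: 0.0439
```

```bash
python3 - <<'E'
from h import *
plan([.38,.38,.36],10)
for n in('scene','top','wrist'):
    c=cam(n); P=c['P']; cv2.imwrite(f'pics/{n}25.png',c['pixels'])
    w=sel(P,.3,.75,.2,.5,.146,.163); print(n,len(w),rect(w))
    w=sel(P,.4,.65,.28,.42,.212,.224); print(n,'handle',len(w),rect(w))
E
```

```text
t 64.875 tcp [0.5034 0.3388 0.3718] [-8.999e+01  1.000e-02  9.980e+00] F [-0.2 -0.   0.6] w 0.0439
shift mm [-114.4   11.9   61.9] turn -0.02
scene 2041 ((512.11669921875, 340.979248046875), (304.2784118652344, 189.44895935058594), 10.032515525817871)
scene handle 333 ((512.7965698242188, 340.8603515625), (132.120361328125, 16.434776306152344), 10.05925178527832)
top 2402 ((511.7711181640625, 339.66351318359375), (300.6263732910156, 188.96493530273438), 9.96606159210205)
top handle 252 ((477.9879150390625, 333.5596923828125), (62.330623626708984, 16.372314453125), 9.702642440795898)
wrist 10864 ((510.80364990234375, 341.39788818359375), (298.96746826171875, 188.61314392089844), 10.057909965515137)
wrist handle 3013 ((507.26806640625, 340.8186340332031), (120.5674057006836, 15.993122100830078), 10.048447608947754)
```

View pics/wrist25.png

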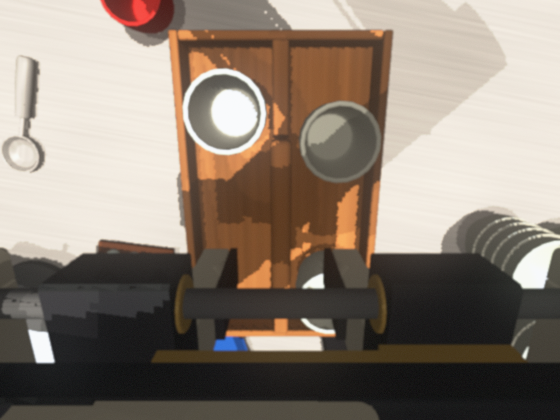

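View pics/scene25.png

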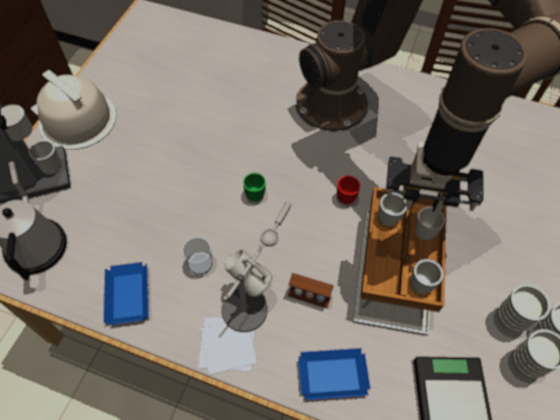

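The caddy is centred at about (0.512, 0.340) with yaw 10.0°, and all three cups are upright. One final check on stability, level, jug and bystanders.

apply_moves --rows '[[[-0.01, 0, 0], 0], [[-0.02, 0, 0], 0], [[-0.03, 0, 0], 0], [[-0.03, 0, 0], 0], [[-0.03, 0, 0], 0], [[-0.03, 0, 0], 0], [[-0.03, 0, 0], 0], [[-0.03, 0, 0], 0]]'

```text
time_s: 66.03
tcp_pos: [0.4741, 0.3337, 0.3717]
eef_rot: [-90.0, 0.0, 10.0]
contact_force: [-0.0, 0.1, -0.2]
gripper_width: 0.0436
```

```bash
python3 - <<'E'
from h import *
plan([.38,.38,.36],10)
for n in('scene','top'):
    c=cam(n); P=c['P']; cv2.imwrite(f'pics/{n}26.png',c['pixels'])
    w=sel(P,.3,.75,.2,.5,.146,.163); A=np.c_[w[:,:2],np.ones(len(w))]; x=np.linalg.lstsq(A,w[:,2],rcond=None)[0]; print(n,len(w),rect(w),'tilt',np.degrees(x[:2]).round(2),w[:,2].mean().round(4))
    w=sel(P,.6,.75,.07,.25,.06,.1); print('timer',rect(w))
    w=sel(P,.6,.76,-.23,-.08,.075,.095); print('glass',fit(w[:,:2]))
    q=sel(P,.6,.86,-.12,.12,.088,.26); print('jug/hook',len(q),q.min(0).round(3),q.max(0).round(3))
    w=P[P[...,2]>.178]; q=sel(P,.3,.75,.2,.5,.178,.196); print('cup rims z',np.round(q.mean(0),3),len(q))
    u,v=proj(c,[.72,.01,.16])[0].astype(int); im=c['pixels'][v-50:v+50,u-65:u+65]; u,v=proj(c,[.51,.34,.16])[0].astype(int); im2=c['pixels'][max(v-70,0):v+70,max(u-65,0):u+65]; 
    cv2.imwrite(f'pics/{n}26j.png',np.hstack([cv2.resize(im,(400,420)),cv2.resize(im2,(390,420))]))
E
```

```text
t 66.025 tcp [0.4741 0.3337 0.3717] [-9.001e+01  1.000e-02  9.970e+00] F [-0.   0.1 -0.2] w 0.0436
shift mm [-84.7  11.7  61.9] turn -0.03
scene 2257 ((512.1631469726562, 341.1709899902344), (303.8303527832031, 189.59060668945312), 10.148059844970703) tilt [-0.03 -0.07] 0.1548
timer ((669.9932250976562, 151.48995971679688), (38.162254333496094, 109.40669250488281), 2.505143642425537)
glass (array([ 0.68504489, -0.15414148]), np.float64(0.0360967857237117))
jug/hook 1559 [ 0.674 -0.12   0.089] [0.827 0.064 0.218]
cup rims z [0.498 0.356 0.185] 710
top 2410 ((511.4210205078125, 340.1658630371094), (299.9327697753906, 189.86483764648438), 10.08872127532959) tilt [-0.11  0.03] 0.1552
timer ((668.61328125, 150.541015625), (36.95595169067383, 110.08895874023438), 2.0911343097686768)
glass (array([ 0.68261781, -0.15516563]), np.float64(0.03606314477055451))
jug/hook 1687 [ 0.671 -0.061  0.106] [0.825 0.063 0.218]
cup rims z [0.485 0.348 0.186] 710
```

View pics/scene26j.png

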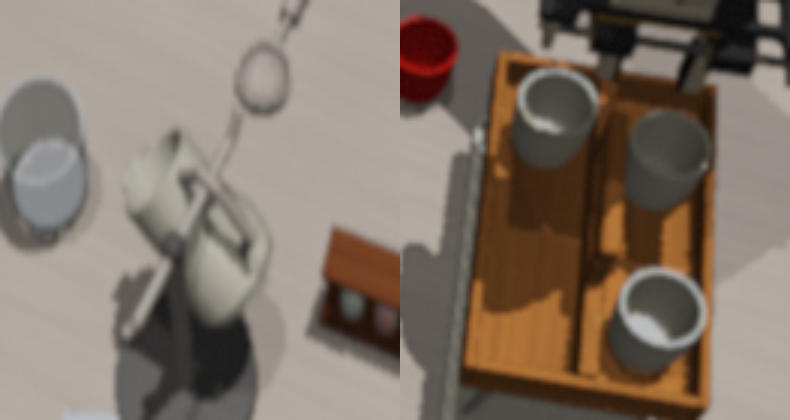

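View pics/top26.png

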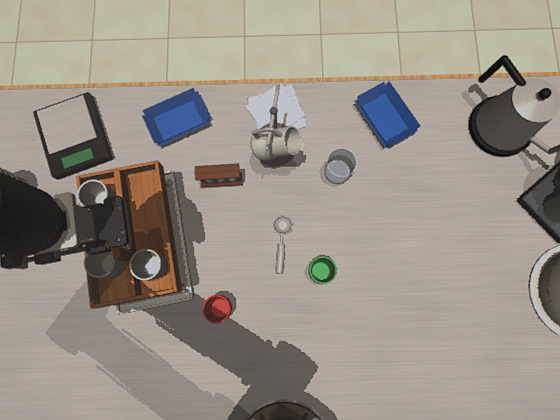

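The jug hangs by its loop on the hook arm, the three cups stand upright in the level, aligned caddy, and the bystanders have not moved. Handing in.

```bash
python3 -c "
from h import *
print(close_job())"
```

```text
the job is handed in; nothing more can be done
None
```

I handed the job in at 66 s of the 200 s allowed. The jug hangs by its handle on the stand's hook. The three white cups present stand upright in the caddy, and the loaded caddy sits on the wire rack. I found no fourth cup; the one other cup-like thing was the grinder's steel catch cup, out of reach.

**Last checks that passed:**
- **Caddy:** it measured at (0.512, 0.341) with yaw about 10.1°. The rack was at (0.512, 0.340) with yaw 10.0°, so it is centred to about 1 mm. It is level to about 0.1°.
- **Cups:** their rims are at the height expected for cups standing on the caddy floor. During the job one cup was found about 24 mm along its bay, probably the announced knock. It was still upright, so I left it and moved my grip on the caddy handle to suit.
- **Jug:** it hangs tilted and at rest.
- **Bystanders:** the timer and glass measured unchanged, and the spoon looked unmoved in the pictures. The red and green cups were not touched.
- **Robot:** it was touching nothing at the end, and the largest wrist force I read was about 9 N.

**Disagreement:** the two fixed cameras differ by about 1–2 mm, so I used their average.

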